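# Dock and cap the stir-bar jar

### The arm

A 7-joint arm with a two-finger parallel gripper is mounted at the origin on the work surface. World frame = base frame: x ahead of the robot, y to its left, z up, the work surface at z = 0. Lengths are in m, angles in rad, forces in N, time in s.
With the tool pointing down it reaches from about 0.425 to 0.925 m from the base axis. Payload 6.8 kg.
Tool frame: the origin (TCP) lies at the very end of the fingers, on their centre line; the grasp point (between the pads) lies bot.hold_point_z behind it (bot.hold_point_z is the distance from the TCP to the grasp point, in m); x points along the fingers, z is the direction in which the jaws open and shut, and the axes are right-handed (so a half turn about x gives the same grasp; the last joint's range is limited). The gripper opens to 85 mm and grips with 20 to 120 N. Pads are 22 mm wide; open, the fingers measure 114 mm over their backs; the gripper's body (76 mm by 85 mm) begins 54 mm behind the grasp point. The pads swing forward as they close: fully open they stand 13 mm farther back than shut.
Start: joints at [-1.386, 0.477, 0.022, 1.555, -0.011, 1.109, -0.083], TCP at [0.195, 0.646, 0.231] pointing down, gripper open.
Joint ranges: [-2.96, 2.96], [-0.34, 2.1], [-1.41, 1.46], [0.24, 2.44], [-1.37, 4.51], [0.17, 1.92], [-2.96, 2.96]. Speed limits (rad/s): [2.39, 2.39, 3.14, 3.14, 3.14, 3.14, 3.14].

### API

Orientations are given as a unit quaternion [w, x, y, z].
In Python, from station import bot gives the robot as it stands.
- The arm moves only by the tool drive_tool, never from a script. Its arguments are lists of equal length, an entry for each row: "slide": the shift along the world's x, y, z in mm, a list of three; "turn": the turn, a rotation vector about the world's x, y, z in rad, a list of three; "gripper": the opening, from 0 (shut) to 1 (fully open). A call has 1 to 10 rows; each row is the pose to reach, as a shift and turn from the pose measured when the call began; what a row does not reach only later rows make up. A row lasts 1/10 s, in which the tool goes at most 50 mm and 8.59 degrees, less where a joint would pass 70% of its speed; a pose out of reach is approached as far as the arm can. A call with a gripper value outside its range is refused whole. The fingers move at their own pace and stop on an object; "squeeze" is the grip in N (left out, the last holds). Time passes only in rows, so rows that repeat a pose let the fingers close. It gives the time, the measured TCP pose, the force and the opening at its end, in the units of the state.
- bot.get_obs(): the state, without advancing time (a new reading comes with each control period).
- bot.read_camera(name): name is "side" or "top"; returns a dict with "color" (420x560x3 uint8, red, green, blue), "fovy" (degrees; the focal length in pixels is half the picture's height over the tangent of half this angle, whatever the lens; pixels are square), "cx", "cy" (the principal point, pixels), "dist_coeffs" ([k1, k2, p1, p2, k3] as OpenCV has them; the pictures are not rectified), "R" (3x3) and "t" (3): a world point X has camera coordinates R X + t. Camera axes: x right, y down, z forward; pixel columns grow to the right and rows downward; lengths in m; the calibration is good to about 2 mm. A picture is of the moment at which its call begins. There is no depth.
- bot.hand_in(): hands the job in, once; it reports no verdict.
The state is a dict: "t": time; "q": joint angles; "joint_vel": joint speeds; "joint_torque": joint torques, N m; "eef_pos": TCP position; "tool_rot": TCP orientation; "contact_force": force on the tool from outside, world axes, zero at the start; "torque": the same for the moment, N m; "gripper_width": opening from 0.0 (shut) to 1.0 (fully open).
Only numpy, scipy, OpenCV 4.12 (cv2) and the standard library are available. Lean on these libraries where they do the work, as an engineer would, in place of code of your own. Each camera call takes 0.05 s, during which the arm holds its last target.

### The job

Slide the open square jar along the bench, without lifting or tipping it, fully home into the three-sided steel holder, and then swing the holder's gate shut behind it so that it cannot turn or back out. After that swing the hinged cap over onto the jar's neck and then turn its cross-bar clockwise until the cap is fully tight. Leave the other things on the bench where they stand.

Things in the scene. Friction and masses are not known exactly. Their poses are not given: they have to be found in the camera images.
- jar: The task's jar: loose, square, white plastic, open, about 0.35 kg (varies), 80 x 80 mm, walls upright to z = 72 mm, then a round neck, 54 mm across, up to z = 94 mm; stir bars lie inside. Origin: centre of its underside, on the bench. The cap is hinged on the jar's +x side. The jar's x points within about 0.3 rad of the holder's x at the start.
- jar_push (a point): Centre of the jar's flat -x face, the side away from the holder, 36 mm up: the face to push on. The jar slides with a friction of about 0.6; pushed less than 45 mm above the bench it does not tip.
- holder: Three-sided bracket of bent steel, fixed, 40 mm high. Origin: on the bench, at the centre of a jar that is home. Its x points into the pocket, the mouth is on its -x side. Inner face of the back wall: x = +40 mm. Cheeks 86 mm apart inside (3 mm play each side of the jar) from x = -20 to +40; in front of that they flare to 104 mm apart at x = -40.
- gate_post (a point): Axis of the gate's upright pivot post, on the bench at x = -47, y = +58 mm in the holder's frame; the post is 52 mm high.
- gate (a joint): Angle of the holder's gate, rad: 0 = shut across the mouth, grows as it swings outward about the post (clockwise from above); at 1.57 it points along the holder's -x. Starts open, 1.75 to 2.1; range 0 to 2.3. Shut, its inner face is 4 mm clear of a jar that is home. It stays where it is left (stiff pivot, about 0.06 Nm).
- gate_tip (a point): Top of the 9 mm pin at the gate's free end, 98 mm from the post axis, 70 mm above the bench. The gate itself is a steel strip, 6 mm thick, from the post to 106 mm out, between 20 and 44 mm above the bench.
- cap_ring (a joint): Angle of the hinged ring that carries the cap, rad: 0 = cap flat on the neck, grows as it swings up and back to the jar's +x; range 0 to 2.0. Starts open, 1.75 to 1.95. It stays where it is left (friction about 0.035 Nm). It goes flat only while the cap is turned less than about 1.0 rad; once turned past 1.1 rad the thread locks it down.
- cap_hinge (a point): Middle of the ring's hinge pin, at x = +38, z = 80 mm in the jar's frame; the pin lies along the jar's y.
- cap_rim (a point): Point of the cap's outer (top) face on the rim farthest from the hinge: 72 mm from the hinge pin and 20 mm to the outer side. Standing open, it is the cap's upper edge, about 140 mm above the bench; lying flat, it is on the jar's -x side, about 100 mm above the bench.
- cap (a joint): Turn of the cap in its ring, rad: 0 = thread just started, grows clockwise as seen from above the flat cap, 1.57 = tight against its stop. Starts at 0 to 0.3. The thread lowers the cap 3 mm over this turn. It resists with about 0.09 Nm all the way.
- cap_top (a point): Centre of the upper face of the cap's cross-bar, on the cap's axis (the jar's own axis when flat). The grey cap is a disc, 64 mm across, its top face 100 mm above the bench when tight, 103 when just started; over its middle stands a cross-bar 56 mm long, 10 mm wide and 15 mm high.
- bar_end (a point): Upper face of the cross-bar, 25 mm from the cap's axis, at one end. With the cap flat and at 0 it points to 135 degrees in the jar's frame (from the jar's x towards its y), at tight to 45 degrees: it stays on the jar's +y side and moves towards +x.
- beaker: Glass beaker, 68 mm across, 90 mm tall; origin under its centre. Bystander.
- round_jar: Round white jar that already has its cap on, 64 mm across, 78 mm tall; origin under its centre. Bystander.
- petri: Clear covered dish, 92 mm across, 16 mm high; origin under its centre. Bystander.
- vial_rack: White rack of small amber vials, 150 x 56 mm, 68 mm high over the vials, long along its x; origin under its centre. Bystander.
- wash_bottle: White wash bottle, 72 mm across, 200 mm tall with its bent spout; origin under its centre. Bystander.
- spatula: Steel spatula lying flat, about 170 mm long, along its x. Bystander.
- flask: Glass conical flask, 80 mm across the foot, 105 mm tall; origin under its centre. Bystander.
Mind the look-alikes: they are no part of the job. What is shaped like the jar but pink or turquoise is not meant. Leave any yellow look-alike of the holder alone.

How it is judged:
By the outcome, as a careful person would: the job done as asked, in the order asked, and still so for the second after the job is handed in, with the robot touching nothing.
It also fails if it takes over 72 s, if anything falls off the work surface, if the arm or the gripper's body presses on something with over 40 N, if the wrist force passes 120 N, or if a joint passes its speed limit or range.

## Working session

There is one attempt and no reset: what is moved stays moved. The work goes in short steps, Python scripts to look and compute and a tool call to move; the robot and the scene stay as the last step left them, time stands still between calls to the robot, and variables do not carry over. Pictures are saved under pics/ and viewed, and the job is handed in when it is done.

Besides the shell and the picture viewer there is one more tool, called after ">>>" as name(argument=value, ...), one argument or row to a line, values as JSON. drive_tool: Moves the arm, as the interface text tells. Its arguments: {"type":"object","properties":{"slide":{"type":"array"},"turn":{"type":"array"},"gripper":{"type":"array"},"squeeze":{"type":"number"}},"required":["slide","turn","gripper"]}

```bash
ls -la; mkdir -p pics; cat > h.py <<'E'
import numpy as np, cv2, pickle
from station import bot
def K(c):
    f=c["color"].shape[0]/2/np.tan(np.radians(c["fovy"])/2)
    return np.array([[f,0,c["cx"]],[0,f,c["cy"]],[0,0,1.]])
def snap(name,fn):
    c=bot.read_camera(name); cv2.imwrite(f"pics/{fn}.png",c["color"][:,:,::-1]); pickle.dump(c,open(f"pics/{fn}.pkl","wb")); return c
def load(fn): return pickle.load(open(f"pics/{fn}.pkl","rb"))
def onz(c,uv,z):
    n=cv2.undistortPoints(np.array(uv,float).reshape(-1,1,2),K(c),np.array(c["dist_coeffs"],float)).reshape(-1,2)
    R=np.array(c["R"]);t=np.array(c["t"]);o=-R.T@t;out=[]
    for a in n:
        d=R.T@np.array([a[0],a[1],1]); out.append(o+d*(z-o[2])/d[2])
    return np.array(out)
def proj(c,X):
    r,_=cv2.Rodrigues(np.array(c["R"],float))
    return cv2.projectPoints(np.array(X,float).reshape(-1,1,3),r,np.array(c["t"],float),K(c),np.array(c["dist_coeffs"],float))[0].reshape(-1,2)
def crop(fn,x0,y0,x1,y1,s,out):
    im=cv2.imread(f"pics/{fn}.png")[y0:y1,x0:x1]; cv2.imwrite(f"pics/{out}.png",cv2.resize(im,None,fx=s,fy=s,interpolation=cv2.INTER_CUBIC))
E
python3 - <<'E'
from h import *
for n in("top","side"):
    c=snap(n,n+"0"); R=np.array(c["R"]);print(n,-R.T@np.array(c["t"]),R[2],c["fovy"],c["dist_coeffs"])
o=bot.get_obs();print(o,bot.hold_point_z)
E
```

```text
total 12
drwxr-xr-x  3 agent agent 4096 Dec  6 11:13 .
drwxr-xr-x 23 root  root  4096 Dec  6 11:13 ..
drwxr-xr-x  2 agent agent 4096 Dec  6 11:13 pics
top [0.44419544 0.00361753 1.39189694] [ 9.11412695e-02  2.55399301e-04 -9.95837941e-01] 50.53488502514078 [-0.11804061  0.          0.          0.          0.        ]
side [ 0.16877724 -0.99043868  0.72549455] [ 0.34066639  0.79792624 -0.49725257] 57.877491918858944 [-0.04340105  0.          0.          0.          0.        ]
{'t': 0.1, 'q': array([-1.38610687,  0.47775986,  0.02235569,  1.5563673 , -0.01150932,
        1.10932311, -0.08307417]), 'joint_vel': array([-0.00082019, -0.00279714, -0.00015542, -0.00351349,  0.00149709,
        0.00151333,  0.00018477]), 'joint_torque': array([ 4.82288204e-03, -5.97760856e+01,  1.61362879e+00, -2.81955028e+01,
        1.27618090e-02,  4.92176405e-03, -1.11557074e-05]), 'eef_pos': array([0.19467915, 0.64573907, 0.23038854]), 'tool_rot': array([ 0.56711832, -0.42212311,  0.56804441,  0.42132461]), 'contact_force': array([-0.59437347, -0.58325757,  0.54777444]), 'torque': array([ 0.01746505,  0.06187384, -0.01497678]), 'gripper_width': 1.0041533561562752} 0.0187
```

View pics/top0.png

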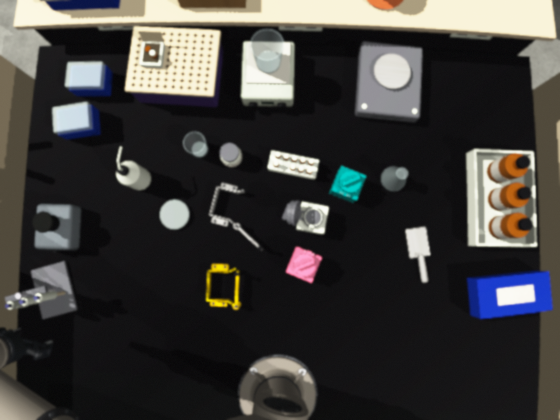

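View pics/side0.png

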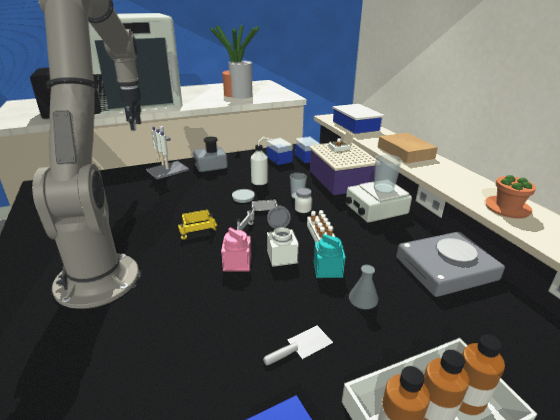

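```bash
python3 - <<'E'
from h import *
crop("top0",200,170,340,275,5.7,"a");crop("side0",225,185,345,275,6.5,"b")
E
```

```text
(no output)
```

View pics/a.png

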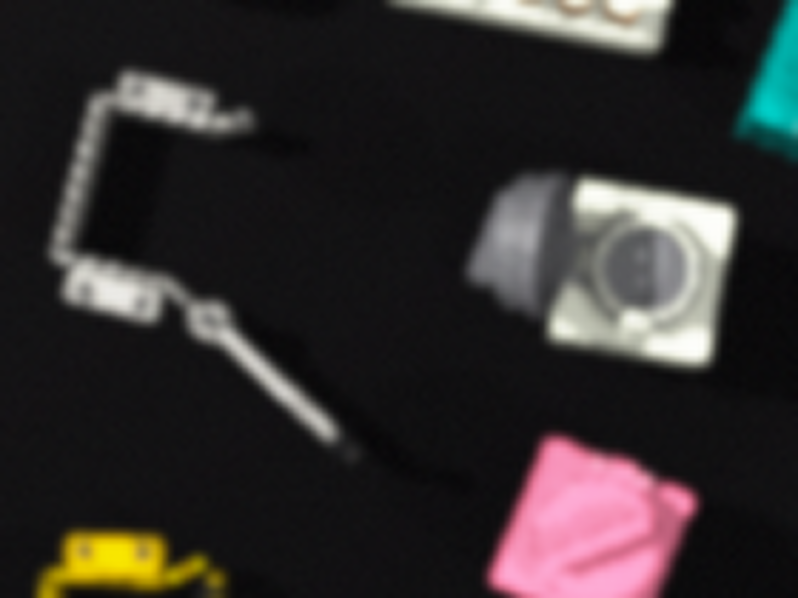

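View pics/b.png

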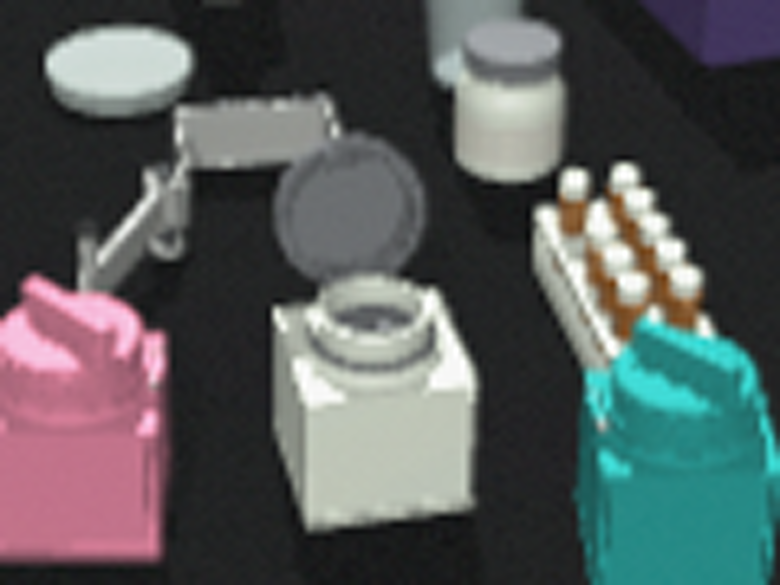

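```bash
python3 - <<'E'
from h import *
c=load("top0")
def P(l,z): return onz(c,(np.array(l)+.5)/5.7-.5+[200,170],z)
j=P([(583,180),(737,210),(707,366),(548,338)],.072);print("jar",j,j.mean(0))
e=(j[0]+j[3]-j[1]-j[2])[:2];print("jar yaw",np.arctan2(e[1],e[0]),[np.linalg.norm(j[i]-j[i-1]) for i in range(4)])
w=P([(99,97),(62,255)],.04);print("wall",w); d=(w[0]-w[1])[:2];print("len",np.linalg.norm(d))
# holder y from + (bottom) : y dir = w1-w0
y=-d/np.linalg.norm(d);x=np.array([y[1],-y[0]]);print("holder yaw",np.arctan2(x[1],x[0]))
post=P([(210,318)],.052)[0];tip=P([(347,452)],.07)[0];print("post",post,"tip",tip,np.linalg.norm((tip-post)[:2]))
print("org from post",post[:2]+.047*x-.058*y,"from wall",w.mean(0)[:2]-.0415*x)
g=(tip-post)[:2];print("gate dir in holder",np.arctan2(g@y,g@x))
E
```

```text
jar [[ 0.59373076 -0.05876946  0.072     ]
 [ 0.57974974 -0.13978361  0.072     ]
 [ 0.49773078 -0.12515614  0.072     ]
 [ 0.51054317 -0.0420122   0.072     ]] [ 0.54543861 -0.09143035  0.072     ]
jar yaw 1.4090058430975303 [np.float64(0.08485858650559275), np.float64(0.08221168449619885), np.float64(0.0833131006121921), np.float64(0.08412533384339597)]
wall [[0.63663969 0.20133342 0.04      ]
 [0.5507482  0.2181994  0.04      ]]
len 0.0875317530419354
holder yaw 1.3768995408073923
post [0.51811993 0.13639496 0.052     ] tip [0.4490111  0.06122742 0.07      ] 0.1021087084711806
org from post [0.58408921 0.17133854] from wall [0.58569755 0.16904408]
gate dir in holder 2.592060404340443
```

```bash
cat >> h.py <<'E'
from scipy.spatial.transform import Rotation as Ro
def pose(o=None):
    o=o or bot.get_obs(); w,x,y,z=o["tool_rot"]; return np.array(o["eef_pos"]),Ro.from_quat([x,y,z,w])
def tf(p,yaw,X):
    X=np.atleast_2d(np.array(X,float)); c,s=np.cos(yaw),np.sin(yaw)
    return np.c_[p[0]+c*X[:,0]-s*X[:,1],p[1]+s*X[:,0]+c*X[:,1],X[:,2]]
def overlay(fn,box,s,out,lines):
    c=load(fn); x0,y0,x1,y1=box
    im=cv2.resize(c["color"][y0:y1,x0:x1,::-1],None,fx=s,fy=s,interpolation=cv2.INTER_CUBIC)
    for L,col in lines:
        p=((proj(c,L)+.5-[x0,y0])*s-.5).round().astype(int)
        cv2.polylines(im,[p.reshape(-1,1,2)],False,col,1,cv2.LINE_AA)
    cv2.imwrite(f"pics/{out}.png",im)
def jarlines(p,yaw,m=1e-3):
    q=[(-40,-40),(40,-40),(40,40),(-40,40),(-40,-40)];a=np.linspace(0,2*np.pi,40)
    L=[[(x*m,y*m,z*m) for x,y in q] for z in(0,72)]+[[(27*m*np.cos(t),27*m*np.sin(t),94*m) for t in a]]
    return [(tf(p,yaw,l),(0,0,255)) for l in L]
def holdlines(p,yaw,m=1e-3):
    q=[(-40,52),(-20,43),(40,43),(40,-43),(-20,-43),(-40,-52)]
    L=[[(x*m,y*m,z*m) for x,y in q] for z in(40,)]+[[(-47*m,58*m,0),(-47*m,58*m,52*m)]]
    return [(tf(p,yaw,l),(0,255,0)) for l in L]
E
python3 - <<'E'
from h import *
p,R=pose();print(p,R.as_matrix().round(3))
L=jarlines((.5454,-.0914),1.400)+holdlines((.585,.170),1.377)
overlay("top0",(200,170,340,275),5.7,"c",L)
overlay("side0",(225,185,345,275),6.5,"d",L)
E
```

```text
[0.19467915 0.64573907 0.23038854] [[-0.    -0.957  0.289]
 [-0.002  0.289  0.957]
 [-1.    -0.    -0.002]]
```

View pics/c.png

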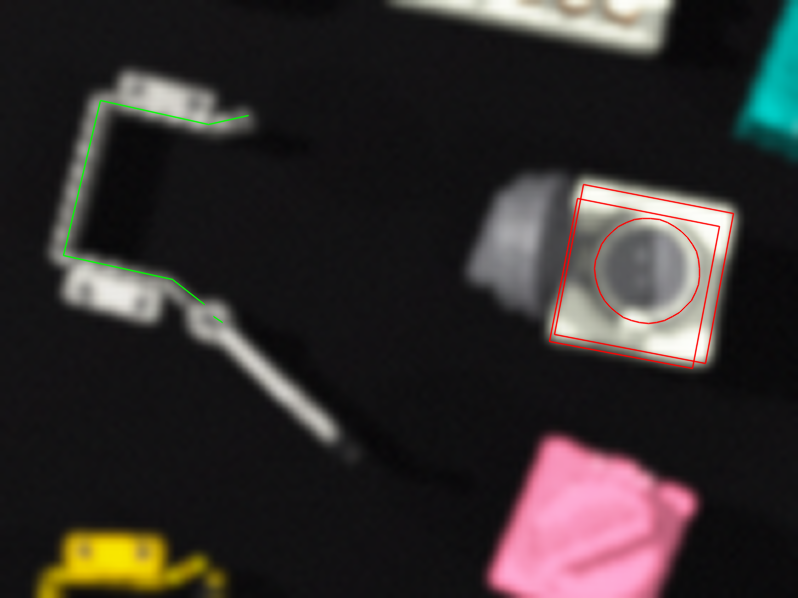

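View pics/d.png

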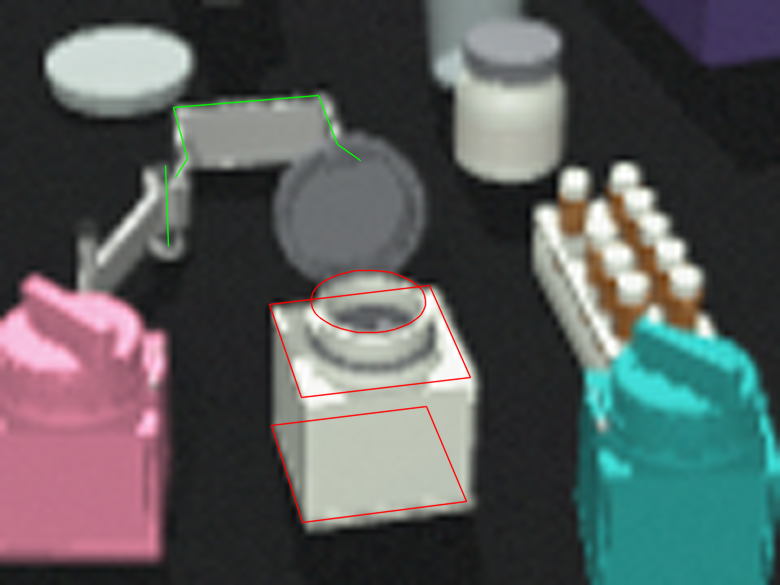

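>>> drive_tool(
  slide=[
    [20,-30,10],
    [45,-70,20],
    [70,-115,30],
    [100,-160,40],
    [130,-205,40],
    [160,-250,40],
    [190,-295,40],
    [220,-335,40],
    [245,-375,40],
    [255,-395,40],
  ],
  turn=[
    [0,0,-0.07],
    [0,0,-0.14],
    [0,0,-0.21],
    [0,0,-0.28],
    [0,0,-0.35],
    [0,0,-0.42],
    [0,0,-0.49],
    [0,0,-0.56],
    [0,0,-0.63],
    [0,0,-0.7],
  ],
  gripper=[0.5,0.5,0.5,0.5,0.5,0.5,0.5,0.5,0.5,0.5],
)

```text
t: 1.1
eef_pos: [0.451, 0.2476, 0.2704]
tool_rot: [0.678, -0.2, 0.679, 0.199]
contact_force: [-0.3, 0.2, -1.4]
gripper_width: 0.5
```

```bash
cat >> h.py <<'E'
def goal(pos,yawjaw,tilt_dir=None,tilt=0):
    """print slide mm / rotvec to reach pos with tool down, jaw axis yaw, fingertips tilted toward tilt_dir(yaw)"""
    p,R=pose(); o=bot.get_obs()
    x=np.array([0,0,-1.]);z=np.array([np.cos(yawjaw),np.sin(yawjaw),0]);y=np.cross(z,x)
    T=Ro.from_matrix(np.c_[x,y,z])
    if tilt: 
        d=np.array([np.cos(tilt_dir),np.sin(tilt_dir),0]); T=Ro.from_rotvec(tilt*np.array([d[1],-d[0],0]))*T
    rv=(T*R.inv()).as_rotvec()
    print("slide",((np.array(pos)-p)*1e3).round(1),"turn",rv.round(3),"|",np.linalg.norm(rv).round(3),"q",o["q"].round(2))
E
python3 - <<'E'
from h import *
print(bot.get_obs()["t"],pose()[0])
goal((.529,-.185,.25),-.17,1.40,.15)
E
```

```text
1.1 [0.45104655 0.24760145 0.27038255]
slide [  78.  -432.6  -20.4] turn [ 0.151  0.029 -0.741] | 0.757 q [-0.93  0.17  0.34  1.91 -0.07  1.08  0.02]
```

>>> drive_tool(
  slide=[
    [8,-45,0],
    [16,-88,0],
    [24,-132,0],
    [32,-176,0],
    [40,-220,0],
    [48,-264,0],
    [56,-308,0],
    [64,-352,0],
    [72,-396,0],
    [78,-432,0],
  ],
  turn=[
    [0.015,0.003,-0.074],
    [0.03,0.006,-0.148],
    [0.045,0.009,-0.222],
    [0.06,0.012,-0.296],
    [0.075,0.015,-0.37],
    [0.09,0.017,-0.444],
    [0.105,0.02,-0.518],
    [0.12,0.023,-0.592],
    [0.135,0.026,-0.666],
    [0.151,0.029,-0.741],
  ],
  gripper=[0.5,0.5,0.5,0.5,0.5,0.5,0.5,0.5,0.5,0.5],
)

```text
t: 2.1
eef_pos: [0.5289, -0.1869, 0.2703]
tool_rot: [0.707, 0.114, 0.698, -0.009]
contact_force: [0.0, 0.2, 0.3]
gripper_width: 0.497
```

```bash
python3 - <<'E'
from h import *
print(bot.get_obs()["t"],pose()[0])
goal((.529,-.185,.028),-.17,1.40,.15)
E
```

```text
2.1 [ 0.52893705 -0.18689728  0.27028959]
slide [ 1.000e-01  1.900e+00 -2.423e+02] turn [ 0.    -0.     0.004] | 0.004 q [-0.26  0.32  0.73  1.8  -0.39  1.16  0.44]
```

>>> drive_tool(
  slide=[
    [0,0,-35],
    [0,0,-75],
    [0,0,-115],
    [0,0,-155],
    [0,0,-190],
    [0,0,-220],
    [0,1,-235],
    [0,2,-243],
    [0,2,-243],
  ],
  turn=[
    [0,0,0],
    [0,0,0],
    [0,0,0],
    [0,0,0],
    [0,0,0],
    [0,0,0],
    [0,0,0],
    [0,0,0],
    [0,0,0],
  ],
  gripper=[0.5,0.5,0.5,0.5,0.5,0.5,0.5,0.5,0.5],
)

```text
t: 3.0
eef_pos: [0.5288, -0.1847, 0.027]
tool_rot: [0.707, 0.114, 0.698, -0.008]
contact_force: [-0.4, -0.3, -0.1]
gripper_width: 0.5
```

```bash
python3 - <<'E'
from h import *
print(bot.get_obs()["t"],pose()[0],bot.get_obs()["contact_force"])
snap("side","s1");snap("top","t1");crop("s1",200,150,380,285,4.4,"e");crop("t1",200,130,360,250,5,"f")
E
```

```text
3.0 [ 0.52881992 -0.18469252  0.02702103] [-0.39452191 -0.30075666 -0.09248977]
```

View pics/e.png

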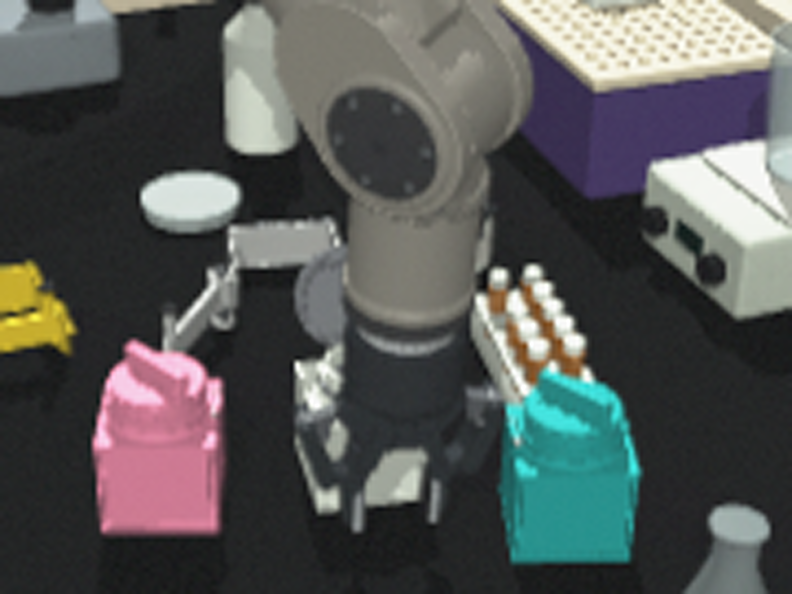

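View pics/f.png

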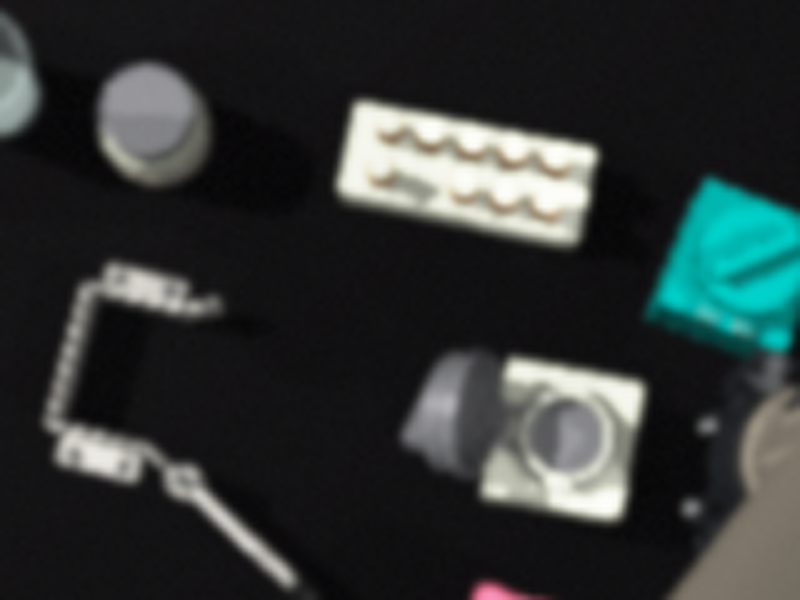

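>>> drive_tool(
  slide=[
    [2,15,0],
    [5,30,0],
    [6,40,0],
    [8,50,0],
    [9,60,0],
    [11,72,0],
    [13,84,0],
    [15,96,0],
    [16,108,0],
    [18,120,0],
  ],
  turn=[
    [0,0,0],
    [0,0,0],
    [0,0,0],
    [0,0,0],
    [0,0,0],
    [0,0,0],
    [0,0,0],
    [0,0,0],
    [0,0,0],
    [0,0,0],
  ],
  gripper=[0.4,0.4,0.4,0.4,0.4,0.4,0.4,0.4,0.4,0.4],
)

```text
t: 4.1
eef_pos: [0.5482, -0.0663, 0.0289]
tool_rot: [0.708, 0.114, 0.697, -0.01]
contact_force: [-1.1, -5.7, 5.5]
gripper_width: 0.398
```

```bash
python3 - <<'E'
from h import *
print(bot.get_obs()["t"],pose()[0],bot.get_obs()["contact_force"])
snap("side","s2");snap("top","t2");crop("s2",200,150,380,285,4.4,"e2");crop("t2",200,130,360,250,5,"f2")
E
```

```text
4.1 [ 0.54817124 -0.06626602  0.02890841] [-1.07279846 -5.67454424  5.51202933]
```

View pics/e2.png

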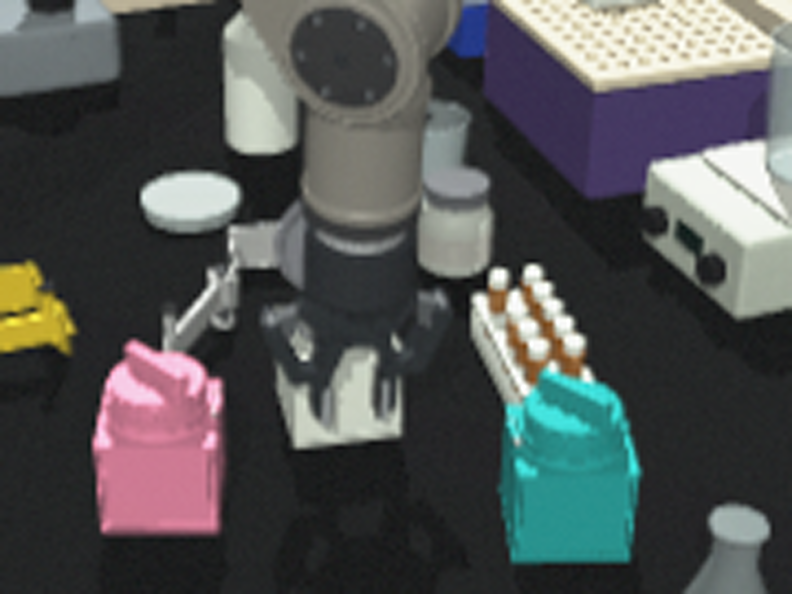

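View pics/f2.png

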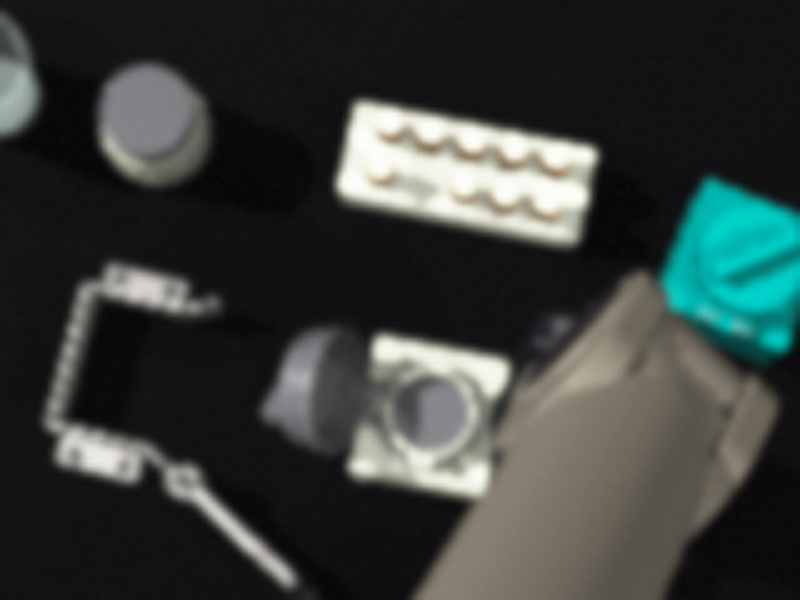

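```bash
python3 - <<'E'
from h import *
c=load("t2")
j=onz(c,(np.array([(375,332),(512,362),(483,497),(347,470)])+.5)/5-.5+[200,130],.072)
e=(j[0]+j[3]-j[1]-j[2])[:2];print(j.mean(0),np.arctan2(e[1],e[0]),[np.linalg.norm(j[i]-j[i-1]).round(4) for i in range(4)])
d=j.mean(0)[:2]-[.5855,.170];x=np.array([np.cos(1.377),np.sin(1.377)]);print("in holder",d@x,d@[-x[1],x[0]])
overlay("t2",(200,130,360,250),5,"g",jarlines((j.mean(0)[0],j.mean(0)[1]),1.39)+jarlines((.5855,.170),1.377)+holdlines((.5855,.170),1.377))
E
```

```text
[ 0.55835315 -0.01048581  0.072     ] 1.3863456098441338 [np.float64(0.0842), np.float64(0.0838), np.float64(0.0825), np.float64(0.0824)]
in holder -0.182335239048331 -0.008120288421928622
```

View pics/g.png

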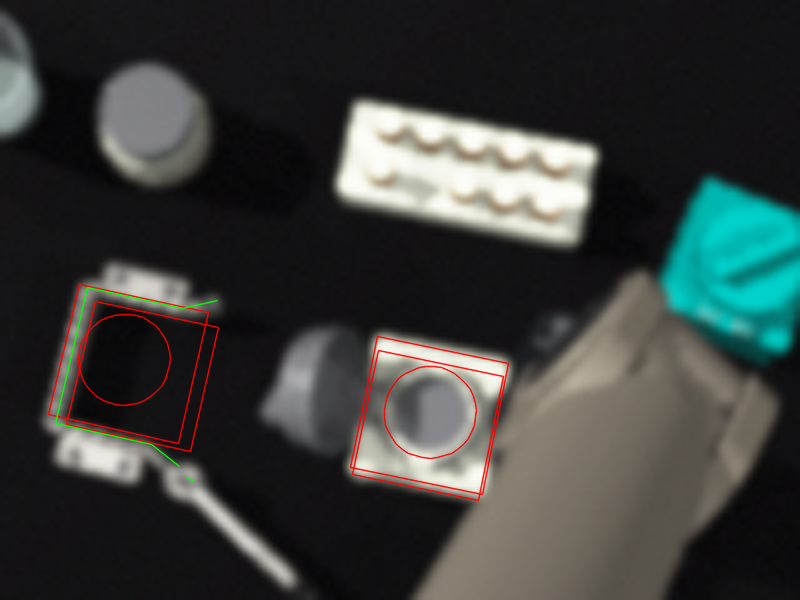

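>>> drive_tool(
  slide=[
    [1,12,0],
    [3,24,0],
    [4,36,0],
    [6,48,0],
    [7,60,0],
    [9,72,0],
    [10,84,0],
    [12,96,0],
    [14,108,0],
    [16,118,0],
  ],
  turn=[
    [0,0,0],
    [0,0,-0.003],
    [0,0,-0.006],
    [0,0,-0.009],
    [0,0,-0.012],
    [0,0,-0.014],
    [0,0,-0.016],
    [0,0,-0.018],
    [0,0,-0.02],
    [0,0,-0.02],
  ],
  gripper=[0.4,0.4,0.4,0.4,0.4,0.4,0.4,0.4,0.4,0.4],
)

```text
t: 5.2
eef_pos: [0.5642, 0.056, 0.0285]
tool_rot: [0.708, 0.12, 0.696, -0.014]
contact_force: [-0.0, -3.6, 1.9]
gripper_width: 0.4
```

```bash
python3 - <<'E'
from h import *
print(bot.get_obs()["t"],pose()[0],bot.get_obs()["contact_force"])
snap("side","s3");snap("top","t3");crop("s3",200,150,380,285,4.4,"e3");crop("t3",190,160,310,250,6.5,"f3")
E
```

```text
5.2 [0.56417351 0.05597942 0.02845039] [-0.02563635 -3.6160684   1.88259203]
```

View pics/e3.png

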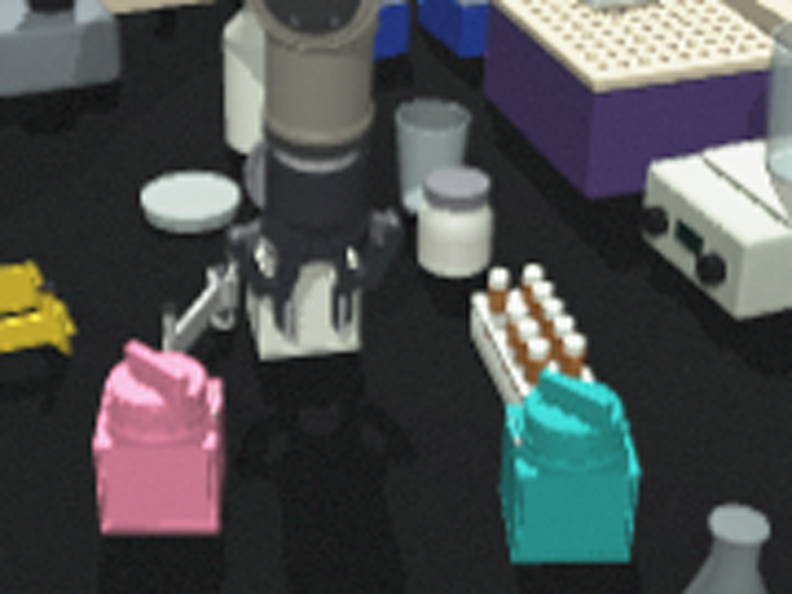

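View pics/f3.png

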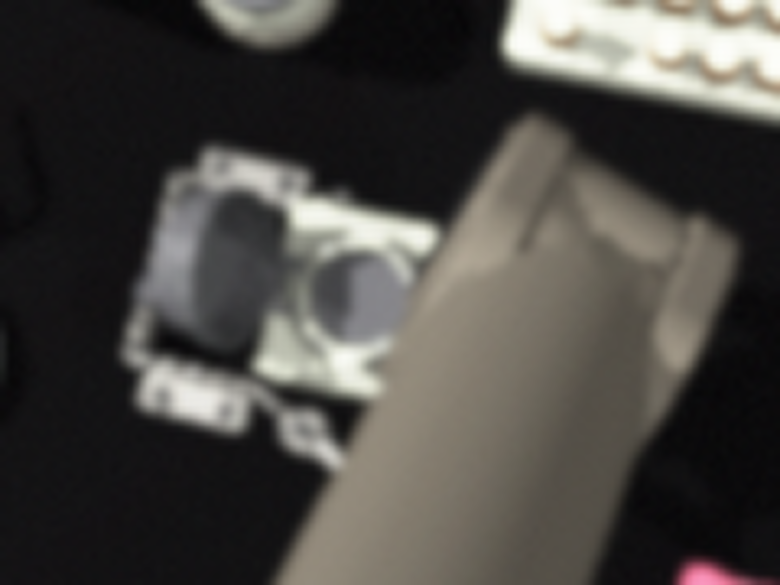

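```bash
python3 - <<'E'
from h import *
c=load("t3")
j=onz(c,(np.array([(293,192),(438,222),(253,380)])+.5)/6.5-.5+[190,160],.072)
m=(j[1]+j[2])/2;e=(j[0]-j[1])[:2];e2=(j[2]-j[0])[:2];print(m,np.arctan2(e[1],e[0]),np.arctan2(e2[1],e2[0])-np.pi/2)
d=m[:2]-[.5855,.170];x=np.array([np.cos(1.377),np.sin(1.377)]);print("in holder",d@x,d@[-x[1],x[0]])
p,R=pose();d=p[:2]-[.5855,.170];print("tcp in holder",d@x,d@[-x[1],x[0]])
overlay("t3",(190,160,310,250),6.5,"g3",jarlines(m[:2],1.377)+holdlines((.5855,.170),1.377))
goal((.5,.1,.03),1.377-np.pi/2,1.377,.15)
E
```

```text
[0.5757303  0.11731822 0.072     ] 1.3872313268465255 1.3938487974784546
in holder -0.053577090024960985 -0.0005589325026760651
tcp in holder -0.11460716420216505 -0.0008597134137332803
slide [-64.3  42.6   1.6] turn [-0.001  0.002 -0.005] | 0.005 q [-0.51  0.62  0.5   2.02 -0.75  0.66  0.34]
```

View pics/g3.png

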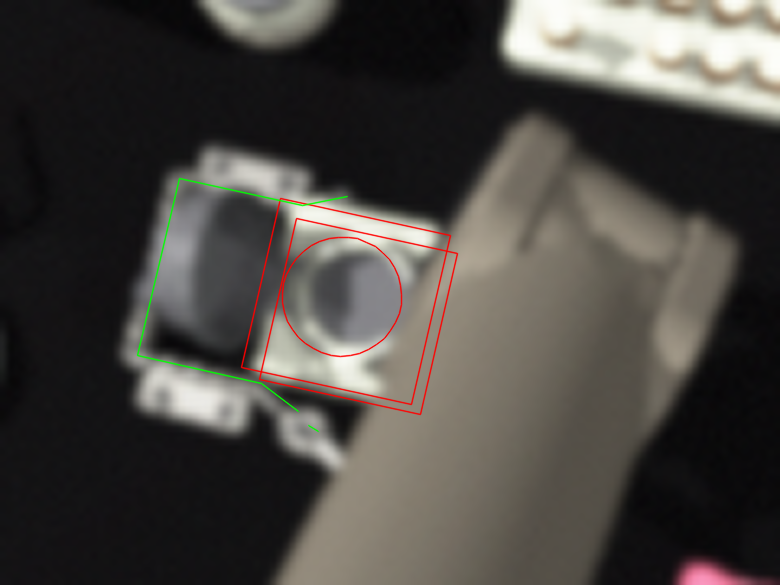

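>>> drive_tool(
  slide=[
    [1,6,0],
    [2,12,0],
    [4,18,0],
    [5,24,0],
    [6,30,0],
    [7,36,0],
    [8,42,0],
    [9,46,0],
    [9,48,0],
    [10,50,0],
  ],
  turn=[
    [0,0,0],
    [0,0,0],
    [0,0,0],
    [0,0,0],
    [0,0,0],
    [0,0,0],
    [0,0,0],
    [0,0,0],
    [0,0,0],
    [0,0,0],
  ],
  gripper=[0.4,0.4,0.4,0.4,0.4,0.4,0.4,0.4,0.4,0.4],
)

```text
t: 6.3
eef_pos: [0.5741, 0.1074, 0.0283]
tool_rot: [0.707, 0.12, 0.697, -0.013]
contact_force: [-1.0, -4.1, 1.7]
gripper_width: 0.399
```

>>> drive_tool(
  slide=[
    [0,2,0],
    [1,4,0],
  ],
  turn=[
    [0,0,0],
    [0,0,0],
  ],
  gripper=[0.4,0.4],
)

```text
t: 6.5
eef_pos: [0.5749, 0.1112, 0.0283]
tool_rot: [0.707, 0.12, 0.697, -0.013]
contact_force: [-2.3, -3.5, 2.0]
gripper_width: 0.404
```

>>> drive_tool(
  slide=[
    [0,2,0],
    [1,3,0],
    [1,3,0],
  ],
  turn=[
    [0,0,0],
    [0,0,0],
    [0,0,0],
  ],
  gripper=[0.4,0.4,0.4],
)

```text
t: 6.8
eef_pos: [0.5755, 0.1141, 0.0283]
tool_rot: [0.707, 0.12, 0.697, -0.013]
contact_force: [-2.5, -4.0, 2.2]
gripper_width: 0.406
```

>>> drive_tool(
  slide=[
    [0,2,0],
    [1,3,0],
    [1,3,0],
  ],
  turn=[
    [0,0,0],
    [0,0,0],
    [0,0,0],
  ],
  gripper=[0.4,0.4,0.4],
)

```text
t: 7.1
eef_pos: [0.5761, 0.1168, 0.0282]
tool_rot: [0.707, 0.12, 0.697, -0.014]
contact_force: [-3.0, -5.0, 3.2]
gripper_width: 0.402
```

>>> drive_tool(
  slide=[
    [0,2,0],
    [1,3,0],
    [1,3,0],
  ],
  turn=[
    [0,0,0],
    [0,0,0],
    [0,0,0],
  ],
  gripper=[0.4,0.4,0.4],
)

```text
t: 7.4
eef_pos: [0.5761, 0.117, 0.0281]
tool_rot: [0.706, 0.119, 0.698, -0.015]
contact_force: [-6.2, -10.3, 7.1]
gripper_width: 0.405
```

```bash
python3 - <<'E'
from h import *
snap("side","s4");snap("top","t4");L=jarlines((.5855,.170),1.377)+holdlines((.5855,.170),1.377)
overlay("t4",(190,160,310,250),6.5,"g4",L)
crop("s4",200,150,320,240,6.5,"e4")
E
```

```text
(no output)
```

View pics/g4.png

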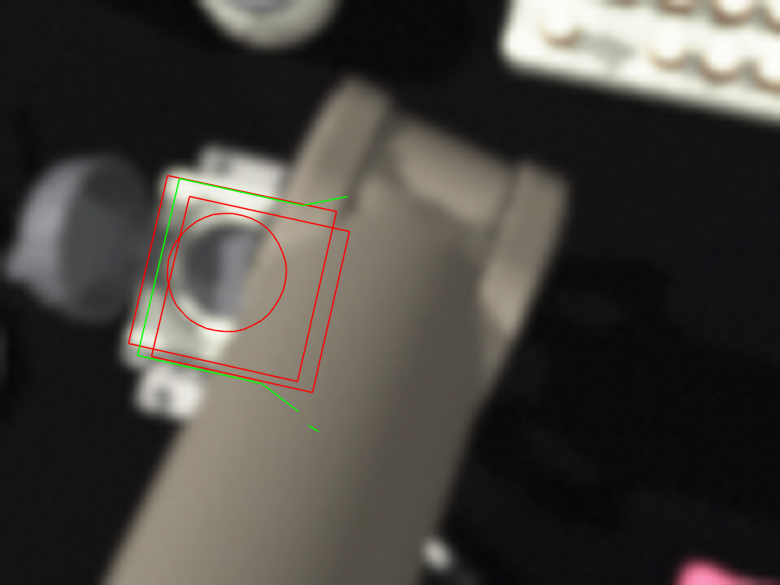

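View pics/e4.png

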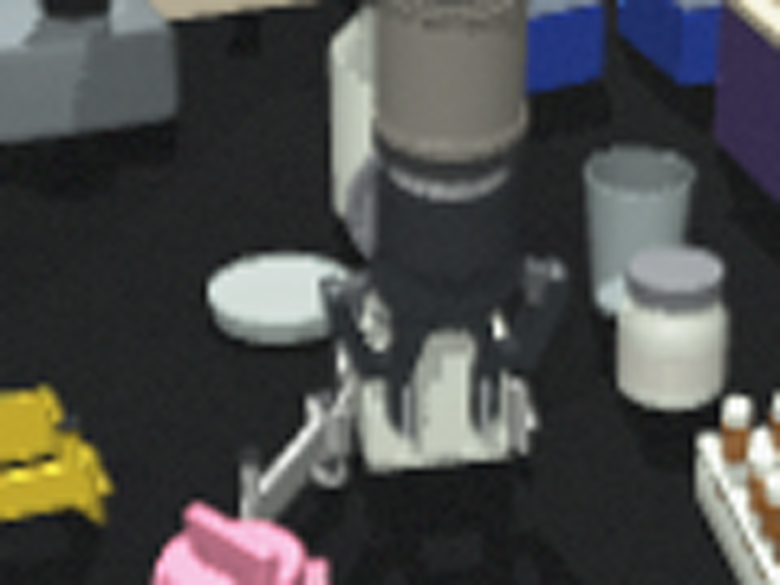

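>>> drive_tool(
  slide=[
    [0,3,0],
    [0,5,0],
  ],
  turn=[
    [0,0,0],
    [0,0,0],
  ],
  gripper=[0.4,0.4],
)

```text
t: 7.7
eef_pos: [0.5758, 0.1174, 0.0281]
tool_rot: [0.706, 0.119, 0.698, -0.018]
contact_force: [-5.1, -17.3, 8.8]
gripper_width: 0.405
```

>>> drive_tool(
  slide=[
    [-2,-10,0],
    [-5,-25,0],
    [-10,-45,5],
    [-12,-65,25],
    [-14,-85,60],
    [-16,-110,100],
    [-18,-140,140],
    [-20,-170,160],
    [-20,-190,170],
  ],
  turn=[
    [0,0,0],
    [0,0,0],
    [0,0,0],
    [0,0,0],
    [0,0,0],
    [0,0,0],
    [0,0,0],
    [0,0,0],
    [0,0,0],
  ],
  gripper=[0.4,0.4,0.4,0.4,0.3,0.2,0.1,0,0],
)

```text
t: 8.6
eef_pos: [0.5559, -0.076, 0.2008]
tool_rot: [0.708, 0.12, 0.696, -0.019]
contact_force: [1.2, -0.7, -0.5]
gripper_width: 0.003
```

```bash
python3 - <<'E'
from h import *
print(bot.get_obs()["contact_force"])
snap("side","s5");snap("top","t5");L=jarlines((.5855,.170),1.377)+holdlines((.5855,.170),1.377)
overlay("t5",(190,160,310,250),6.5,"g5",L[3:]);overlay("s5",(200,150,320,240),6.5,"e5",L[3:])
E
```

```text
[ 1.17309824 -0.7127137  -0.53997406]
```

View pics/g5.png

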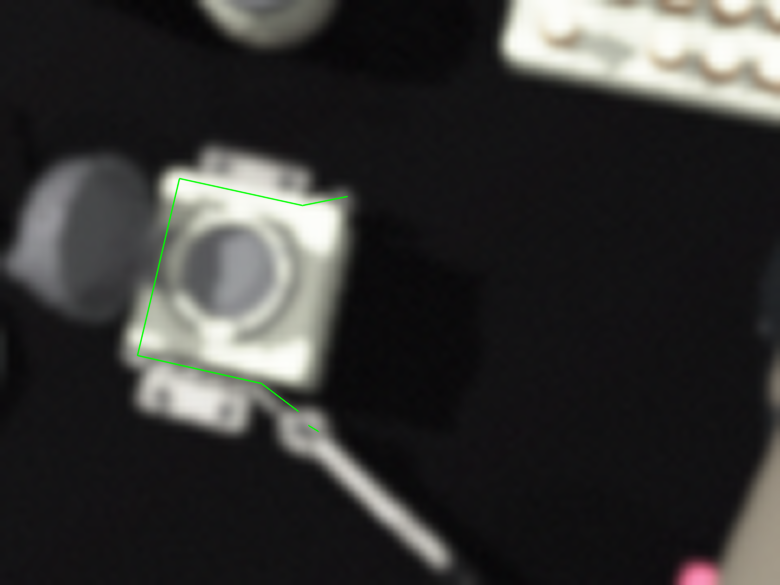

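View pics/e5.png

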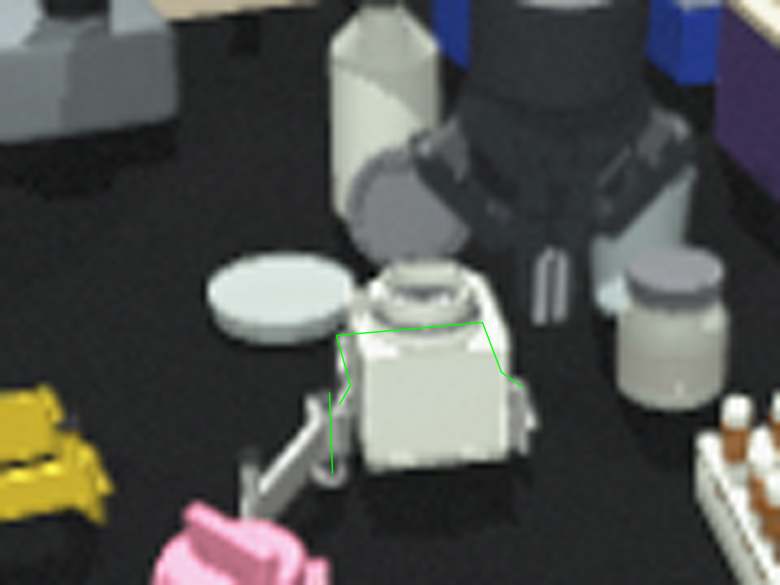

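```bash
python3 - <<'E'
from h import *
c=load("t5")
j=onz(c,(np.array([(166,172),(350,196),(318,385),(128,358)])+.5)/6.5-.5+[190,160],.072)
e=(j[0]+j[3]-j[1]-j[2])[:2];e2=(j[2]+j[3]-j[1]-j[0])[:2];print(j.mean(0),np.arctan2(e[1],e[0]),np.arctan2(e2[1],e2[0])-np.pi/2)
m=j.mean(0);d=m[:2]-[.5855,.170];x=np.array([np.cos(1.377),np.sin(1.377)]);print("in holder",d@x,d@[-x[1],x[0]])
nk=onz(c,[((233+.5)/6.5-.5+190,(268+.5)/6.5-.5+160)],.094);print("neck",nk)
overlay("t5",(190,160,310,250),6.5,"g5b",jarlines(m[:2],1.40))
tp=onz(c,[((452+.5)/6.5-.5+190,(568+.5)/6.5-.5+160)],.044);print("gate end",tp)
E
```

```text
[0.58546953 0.16613928 0.072     ] 1.4569571704135278 1.419953582067789
in holder -0.0037943161533349925 -0.0007136239517564133
neck [[0.58733697 0.16690521 0.094     ]]
gate end [[0.45481475 0.06658694 0.044     ]]
```

View pics/g5b.png

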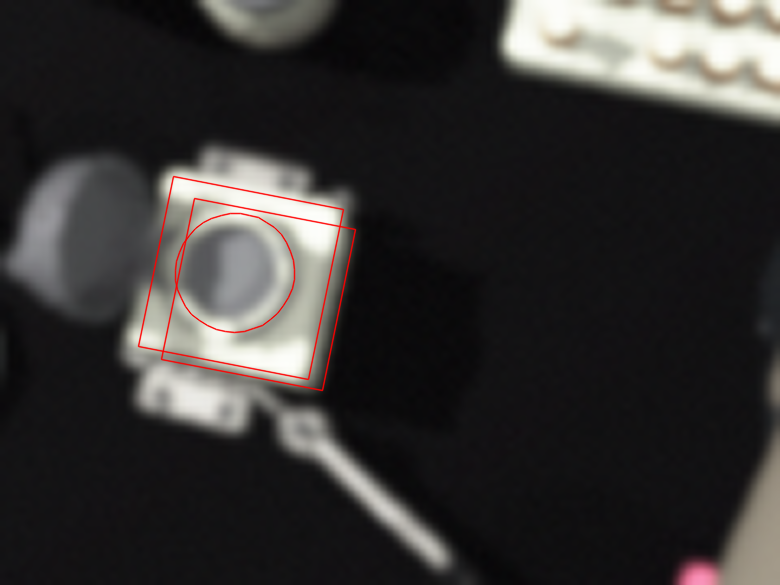

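```bash
python3 - <<'E'
from h import *
x=np.array([np.cos(1.377),np.sin(1.377)]);y=np.array([-x[1],x[0]])
def H(P): d=P[:,:2]-[.5855,.170]; return np.c_[d@x,d@y].round(4)
c=load("s5");f=lambda l:(np.array(l)+.5)/6.5-.5+[200,150]
print("side bottom front",H(onz(c,f([(370,469),(508,458)]),0)))
print("side top front",H(onz(c,f([(356,358),(508,345)]),.072)))
print("post base",H(onz(c,f([(330,478)]),0)),"post top",H(onz(c,f([(318,400)]),.052)))
c=load("t5");f=lambda l:(np.array(l)+.5)/6.5-.5+[190,160]
print("top front",H(onz(c,f([(350,196),(318,385)]),.072)))
print("post",H(onz(c,f([(305,428)]),.052)))
print("wall outer corners",H(onz(c,f([(165,172),(127,358)]),.04)))
crop("s5",235,180,295,230,13,"e6");crop("t5",205,180,255,220,15,"g6")
E
```

```text
side bottom front [[-0.0465  0.0363]
 [-0.0488 -0.0419]]
side top front [[-0.047   0.0424]
 [-0.0473 -0.0419]]
post base [[-0.0519  0.0596]] post top [[-0.0543  0.0648]]
top front [[-0.0448 -0.0483]
 [-0.0498  0.0399]]
post [[-0.0462  0.0597]]
wall outer corners [[ 0.047  -0.0446]
 [ 0.0444  0.0453]]
```

View pics/e6.png

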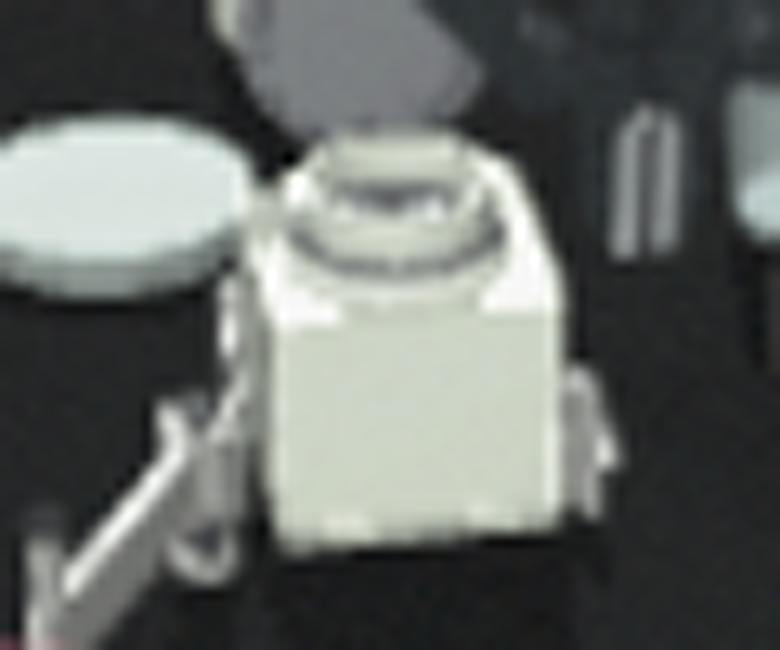

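View pics/g6.png

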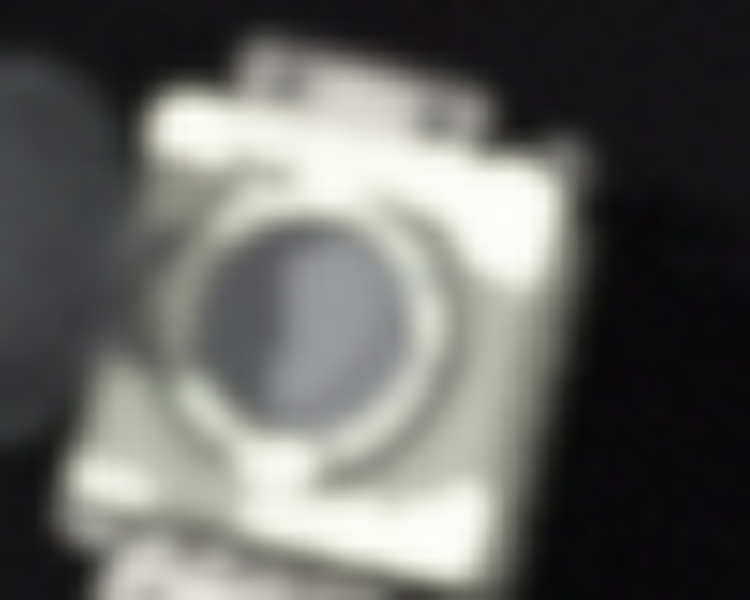

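```bash
python3 - <<'E'
from h import *
x=np.array([np.cos(1.377),np.sin(1.377)]);y=np.array([-x[1],x[0]])
def H(P): d=P[:,:2]-[.5855,.170]; return np.c_[d@x,d@y].round(4)
c=load("t5");f=lambda l:(np.array(l)+.5)/15-.5+[205,180]
print("top front",H(onz(c,f([(566,170),(492,582)]),.072)))
print("bottom front",H(onz(c,f([(588,200),(515,590)]),.0)))
print("top back",H(onz(c,f([(150,85),(65,470)]),.072)))
print("neck inner/outer",H(onz(c,f([(310,325)]),.094)))
E
```

```text
top front [[-0.0421 -0.0442]
 [-0.0461  0.0393]]
bottom front [[-0.04   -0.0473]
 [-0.0433  0.0362]]
top back [[ 0.0432 -0.0432]
 [ 0.0422  0.0358]]
neck inner/outer [[-0.0023 -0.0011]]
```

```bash
python3 - <<'E'
from h import *
for q in ([.706,.119,.698,-.018],[.707,.12,.697,-.013]):
    M=Ro.from_quat([q[1],q[2],q[3],q[0]]).as_matrix();print(np.arctan2(M[1,2],M[0,2])+np.pi/2)
x=np.array([np.cos(1.377),np.sin(1.377)]);y=np.array([-x[1],x[0]])
for a,b in((-.11,.0),(-.06,.0)):
    g=np.array([.5855,.170])+a*x+b*y; print(g); goal((*g,.03),1.365-np.pi/2,1.377,.15)
E
```

```text
1.376442555220545
1.3819158686126705
[0.56431559 0.06205918]
slide [   8.3  138.6 -169.6] turn [ 0.007  0.002 -0.006] | 0.01 q [-0.46  0.39  0.73  1.91 -0.49  0.99  0.31]
[0.57394487 0.11112319]
slide [  18.   187.7 -169.6] turn [ 0.007  0.002 -0.006] | 0.01 q [-0.46  0.39  0.73  1.91 -0.49  0.99  0.31]
```

```bash
python3 - <<'E'
from h import *
post=np.array([.5195,.1351]);jy=1.377-np.pi/2
p,_=pose();print(p)
def tcp(phi,r,extra=0):
    d=np.array([np.cos(phi),np.sin(phi)]);t=np.array([-d[1],d[0]])
    h=14.5*abs(np.dot([np.cos(jy),np.sin(jy)],t))+11*abs(np.dot([-np.sin(jy),np.cos(jy)],t))
    return post+r*d-t*(.003+h*1e-3+extra)
print("above",tcp(3.969,.07,.02))
print("start",tcp(3.969,.07,.0))
for phi in np.linspace(3.969,6.089,15): print(phi.round(3),(tcp(phi,.07)*1e3).round(0))
goal((*tcp(3.969,.07,.02),.1),jy,1.377,.15)
E
```

```text
[ 0.55597172 -0.07654461  0.1996167 ]
above [0.44186029 0.11139045]
start [0.45658387 0.09785472]
3.969 [457.  98.]
4.12 [463.  89.]
4.272 [472.  80.]
4.423 [482.  73.]
4.575 [492.  68.]
4.726 [501.  65.]
4.878 [511.  63.]
5.029 [521.  62.]
5.18 [532.  63.]
5.332 [543.  66.]
5.483 [554.  71.]
5.635 [564.  77.]
5.786 [573.  86.]
5.938 [580.  96.]
6.089 [585. 108.]
slide [-114.1  187.9  -99.6] turn [0.007 0.    0.006] | 0.009 q [-0.46  0.39  0.73  1.91 -0.49  0.99  0.31]
```

>>> drive_tool(
  slide=[
    [-25,40,-5],
    [-52,80,-15],
    [-80,125,-30],
    [-105,165,-50],
    [-118,188,-75],
    [-118,188,-105],
    [-118,188,-135],
    [-118,188,-160],
    [-118,188,-169],
    [-118,188,-169],
  ],
  turn=[
    [0,0,0],
    [0,0,0],
    [0,0,0],
    [0,0,0],
    [0,0,0],
    [0,0,0],
    [0,0,0],
    [0,0,0],
    [0,0,0],
    [0,0,0],
  ],
  gripper=[0,0,0,0,0,0,0,0,0,0],
)

```text
t: 9.7
eef_pos: [0.4363, 0.1114, 0.0291]
tool_rot: [0.706, 0.12, 0.698, -0.02]
contact_force: [-0.1, 0.1, 0.7]
gripper_width: 0.001
```

```bash
python3 - <<'E'
from h import *
snap("side","s7");snap("top","t7");crop("t7",180,160,340,280,5,"g7")
crop("s7",180,150,300,240,6.5,"e7")
E
```

```text
(no output)
```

View pics/g7.png

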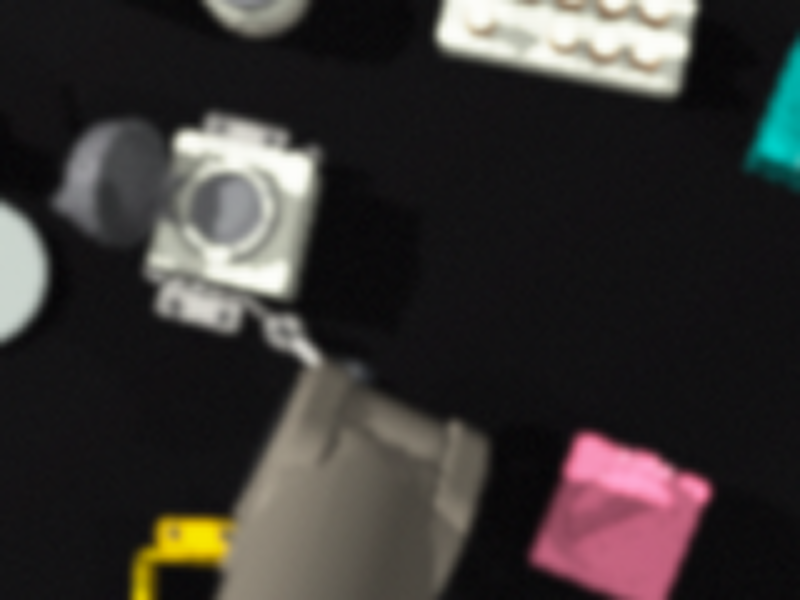

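View pics/e7.png

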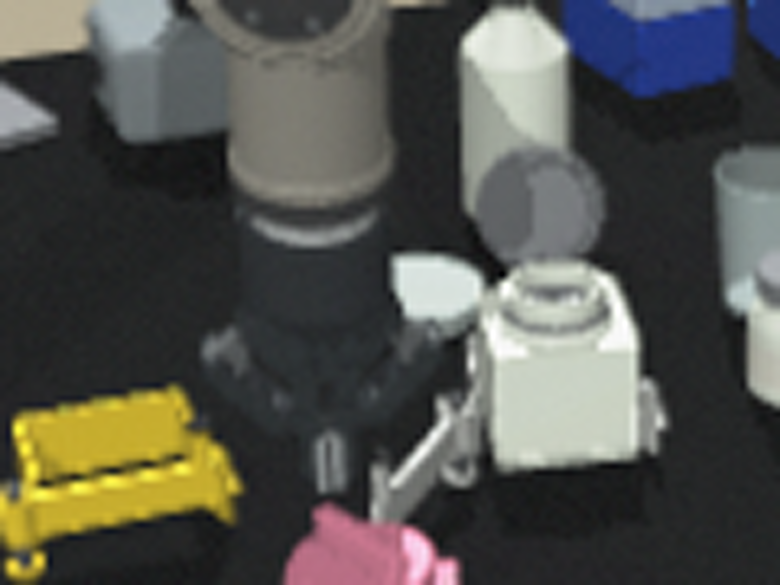

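>>> drive_tool(
  slide=[
    [10,-6,0],
    [21,-13,0],
    [27,-22,0],
    [36,-31,0],
    [46,-38,0],
    [56,-43,0],
    [65,-46,0],
    [75,-48,0],
    [85,-49,0],
    [96,-48,0],
  ],
  turn=[
    [0,0,0],
    [0,0,0],
    [0,0,0],
    [0,0,0],
    [0,0,0],
    [0,0,0],
    [0,0,0],
    [0,0,0],
    [0,0,0],
    [0,0,0],
  ],
  gripper=[0,0,0,0,0,0,0,0,0,0],
)

```text
t: 10.8
eef_pos: [0.5347, 0.0633, 0.0307]
tool_rot: [0.707, 0.121, 0.696, -0.02]
contact_force: [-0.6, -0.1, 0.2]
gripper_width: 0.001
```

```bash
python3 - <<'E'
from h import *
snap("side","s8");crop("s8",180,150,300,240,6.5,"e8")
E
```

```text
(no output)
```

View pics/e8.png

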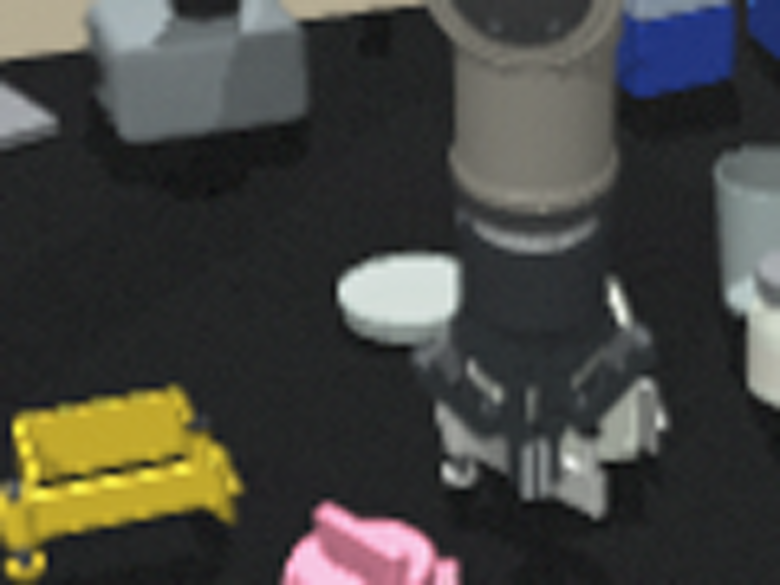

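>>> drive_tool(
  slide=[
    [8,3,0],
    [19,8,0],
    [29,14,0],
    [38,23,0],
    [42,28,0],
    [45,33,0],
    [48,38,0],
    [49,42,0],
    [49,43,0],
  ],
  turn=[
    [0,0,0],
    [0,0,0],
    [0,0,0],
    [0,0,0],
    [0,0,0],
    [0,0,0],
    [0,0,0],
    [0,0,0],
    [0,0,0],
  ],
  gripper=[0,0,0,0,0,0,0,0,0],
)

```text
t: 11.75
eef_pos: [0.5861, 0.1055, 0.0311]
tool_rot: [0.708, 0.12, 0.695, -0.021]
contact_force: [-0.8, -4.9, -0.8]
gripper_width: -0.001
```

>>> drive_tool(
  slide=[
    [0,1,0],
    [0,2,0],
    [1,3,0],
  ],
  turn=[
    [0,0,0],
    [0,0,0],
    [0,0,0],
  ],
  gripper=[0,0,0],
)

```text
t: 12.05
eef_pos: [0.5863, 0.1057, 0.0309]
tool_rot: [0.708, 0.12, 0.696, -0.023]
contact_force: [-4.9, -10.5, 4.3]
gripper_width: 0.006
```

>>> drive_tool(
  slide=[
    [0,3,0],
    [1,5,0],
    [1,5,0],
  ],
  turn=[
    [0,0,0],
    [0,0,0],
    [0,0,0],
  ],
  gripper=[0,0,0],
)

```text
t: 12.35
eef_pos: [0.5863, 0.1058, 0.0309]
tool_rot: [0.708, 0.119, 0.696, -0.026]
contact_force: [-5.4, -12.8, 5.8]
gripper_width: 0.004
```

>>> drive_tool(
  slide=[
    [-1,-6,0],
    [-3,-15,0],
    [-6,-30,0],
    [-10,-50,10],
    [-14,-70,40],
    [-18,-90,80],
    [-20,-100,120],
    [-20,-100,160],
    [-20,-100,190],
  ],
  turn=[
    [0,0,0],
    [0,0,0],
    [0,0,0],
    [0,0,0],
    [0,0,0],
    [0,0,0],
    [0,0,0],
    [0,0,0],
    [0,0,0],
  ],
  gripper=[0,0,0,0,0,0,0,0,0],
)

```text
t: 13.25
eef_pos: [0.5663, 0.0032, 0.2242]
tool_rot: [0.709, 0.121, 0.695, -0.026]
contact_force: [1.0, 0.8, -0.3]
gripper_width: -0.002
```

```bash
python3 - <<'E'
from h import *
snap("side","s9");snap("top","t9");crop("s9",210,150,320,240,7,"e9");crop("t9",180,165,270,230,8.5,"g9")
E
```

```text
(no output)
```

View pics/e9.png

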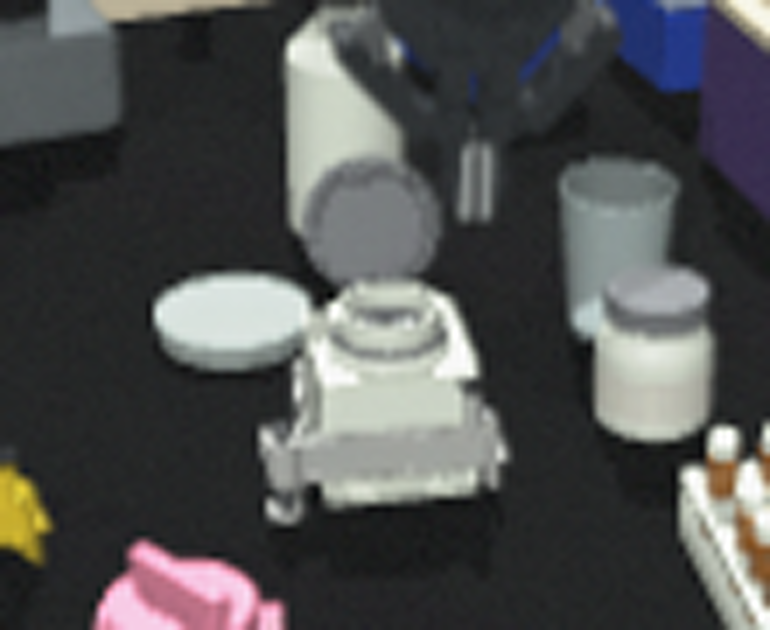

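View pics/g9.png

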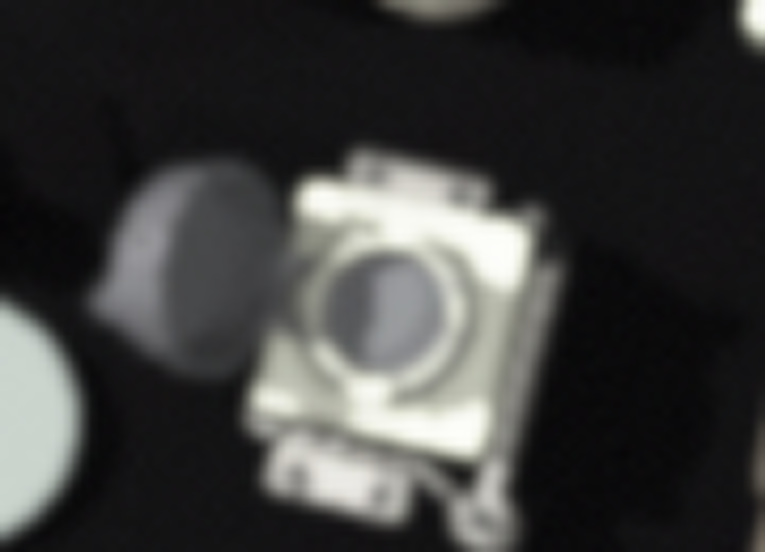

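```bash
cat >> h.py <<'E'
JC=np.array([.586,.168]);JY=1.385
def capT(th,u,v=21,yy=-12):
    x=38-u*np.cos(th)+v*np.sin(th)+11; z=80+u*np.sin(th)+v*np.cos(th)
    return tf(JC,JY,[(x*1e-3,yy*1e-3,z*1e-3)])[0]
E
python3 - <<'E'
from h import *
c=load("t9")
n=onz(c,(np.array([(386,310)])+.5)/8.5-.5+[180,165],.094);print("neck",n)
n=onz(load("s9"),(np.array([(388,305)])+.5)/7-.5+[210,150],.094);print("neck side",n)
st=tf(JC,JY,[(.125,-.012,.25),(.125,-.012,.12)]);print(st)
for th,u in zip(np.linspace(1.75,0,16),np.linspace(58,70,16)): print(th.round(2),(capT(th,u)*1e3).round(0))
goal(st[0],JY-np.pi/2)
E
```

```text
neck [[0.5866525 0.1682175 0.094    ]]
neck side [[0.58619965 0.16164016 0.094     ]]
[[0.62088463 0.28863193 0.25      ]
 [0.62088463 0.28863193 0.12      ]]
1.75 [613. 244. 133.]
1.63 [611. 238. 137.]
1.52 [610. 231. 141.]
1.4 [609. 224. 143.]
1.28 [607. 217. 145.]
1.17 [606. 209. 145.]
1.05 [604. 201. 145.]
0.93 [603. 193. 144.]
0.82 [602. 186. 141.]
0.7 [600. 178. 138.]
0.58 [599. 171. 134.]
0.47 [598. 165. 129.]
0.35 [596. 159. 123.]
0.23 [595. 153. 116.]
0.12 [595. 149. 109.]
0.0 [594. 145. 101.]
slide [ 52.4 285.   24. ] turn [-0.132  0.038  0.022] | 0.139 q [-0.61  0.35  0.72  1.89 -0.43  1.    0.11]
```

>>> drive_tool(
  slide=[
    [6,30,15],
    [12,65,26],
    [20,100,26],
    [27,140,26],
    [34,180,26],
    [40,220,26],
    [47,255,26],
    [52,285,26],
    [52,286,10],
    [52,286,-5],
  ],
  turn=[
    [-0.013,0.004,0.002],
    [-0.03,0.008,0.004],
    [-0.045,0.012,0.007],
    [-0.06,0.016,0.01],
    [-0.075,0.02,0.012],
    [-0.09,0.025,0.015],
    [-0.11,0.03,0.018],
    [-0.132,0.038,0.022],
    [-0.132,0.038,0.022],
    [-0.132,0.038,0.022],
  ],
  gripper=[0,0,0,0,0,0,0,0,0,0],
)

```text
t: 14.35
eef_pos: [0.6202, 0.2894, 0.2194]
tool_rot: [0.704, 0.065, 0.704, -0.065]
contact_force: [-0.7, -1.2, -0.4]
gripper_width: -0.001
```

```bash
python3 - <<'E'
from h import *
snap("side","s10");snap("top","t10");crop("s10",190,110,320,210,6,"e10");crop("t10",120,100,270,215,5.2,"g10")
goal((.621,.289,.12),JY-np.pi/2)
E
```

```text
slide [  2.    2.4 -97.8] turn [ 0.003 -0.005  0.002] | 0.006 q [-0.97  0.58  0.67  1.58 -0.39  1.13 -0.4 ]
```

View pics/e10.png

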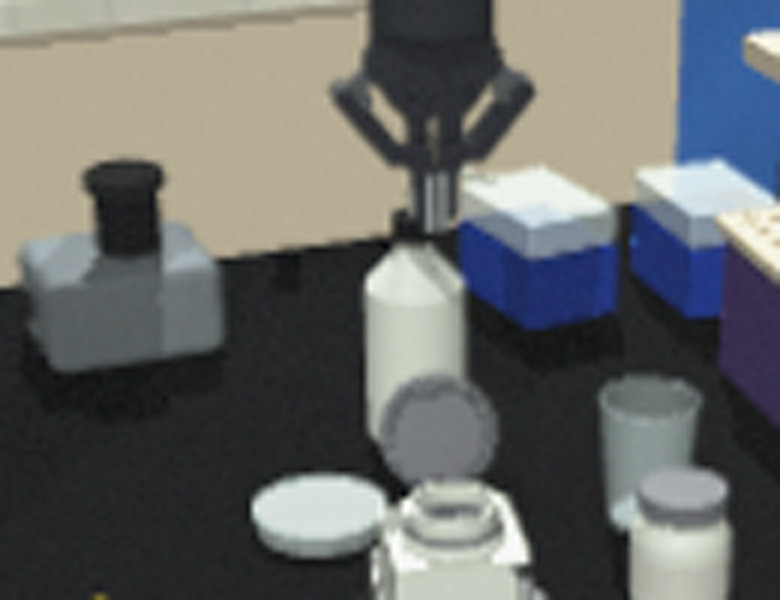

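View pics/g10.png

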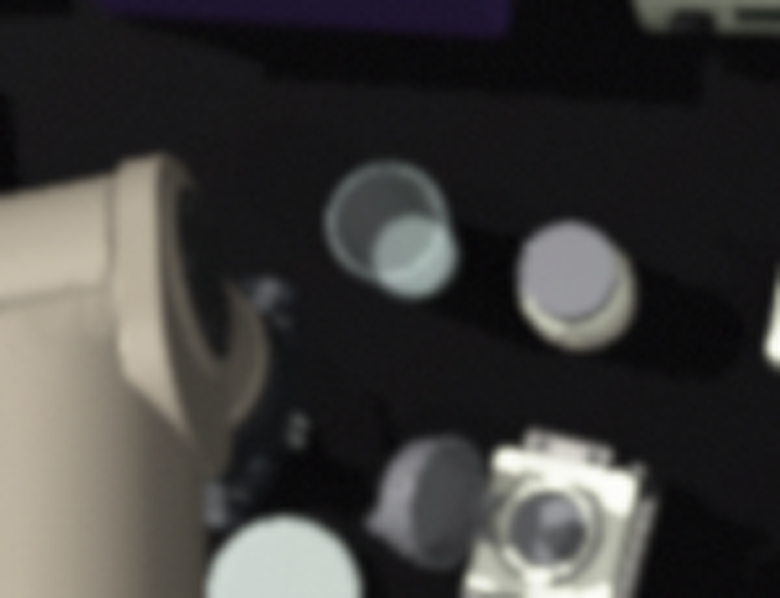

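View pics/s10.png

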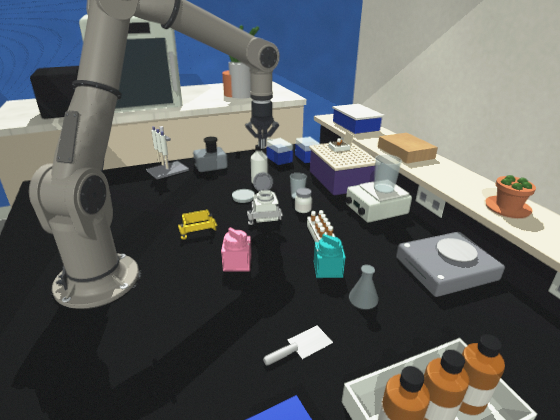

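View pics/t10.png

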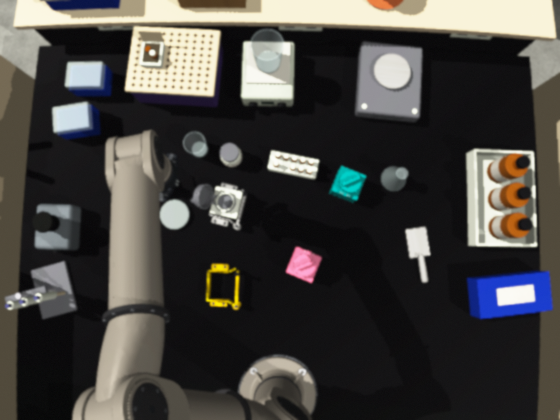

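>>> drive_tool(
  slide=[
    [1,1,-25],
    [2,2,-55],
    [2,2,-80],
    [2,2,-95],
    [2,2,-98],
  ],
  turn=[
    [0,0,0],
    [0,0,0],
    [0,0,0],
    [0,0,0],
    [0,0,0],
  ],
  gripper=[0,0,0,0,0],
)

```text
t: 14.95
eef_pos: [0.6202, 0.2867, 0.1184]
tool_rot: [0.701, 0.065, 0.706, -0.069]
contact_force: [0.5, -0.2, -0.3]
gripper_width: -0.003
```

```bash
python3 - <<'E'
from h import *
p,_=pose();print(p*1e3)
for th,u in zip(np.linspace(1.8,1.0,9),np.linspace(58,64,9)): print(th.round(2),((capT(th,u)-p)*1e3).round(0))
E
```

```text
[620.20889178 286.7062986  118.4473664 ]
1.8 [ -7. -40.  13.]
1.7 [ -8. -45.  17.]
1.6 [ -9. -50.  20.]
1.5 [-10. -56.  23.]
1.4 [-11. -63.  25.]
1.3 [-13. -69.  27.]
1.2 [-14. -76.  27.]
1.1 [-15. -83.  27.]
1.0 [-16. -89.  27.]
```

>>> drive_tool(
  slide=[
    [-3,-15,4],
    [-5,-28,9],
    [-7,-40,13],
    [-8,-45,17],
    [-9,-50,20],
    [-10,-56,23],
    [-11,-63,25],
    [-13,-69,27],
    [-14,-76,27],
    [-15,-83,27],
  ],
  turn=[
    [0,0,0],
    [0,0,0],
    [0,0,0],
    [0,0,0],
    [0,0,0],
    [0,0,0],
    [0,0,0],
    [0,0,0],
    [0,0,0],
    [0,0,0],
  ],
  gripper=[0,0,0,0,0,0,0,0,0,0],
)

```text
t: 15.95
eef_pos: [0.605, 0.2032, 0.1453]
tool_rot: [0.701, 0.065, 0.706, -0.069]
contact_force: [-0.6, 0.4, 0.3]
gripper_width: -0.001
```

```bash
python3 - <<'E'
from h import *
p,_=pose();print(p*1e3)
for th,u in zip(np.linspace(1.1,0,11),np.linspace(64,70,11)): print(th.round(2),((capT(th,u)-p)*1e3).round(0))
snap("side","s11");snap("top","t11");crop("s11",210,120,320,210,7,"e11");crop("t11",160,140,280,230,6.5,"g11")
E
```

```text
[604.95551208 203.22608379 145.3212143 ]
1.1 [-0.  1.  1.]
0.99 [-1. -7.  0.]
0.88 [ -3. -14.  -2.]
0.77 [ -4. -21.  -4.]
0.66 [ -5. -28.  -8.]
0.55 [ -7. -35. -12.]
0.44 [ -8. -41. -18.]
0.33 [ -9. -46. -23.]
0.22 [-10. -51. -30.]
0.11 [-10. -55. -37.]
0.0 [-11. -58. -44.]
```

View pics/e11.png

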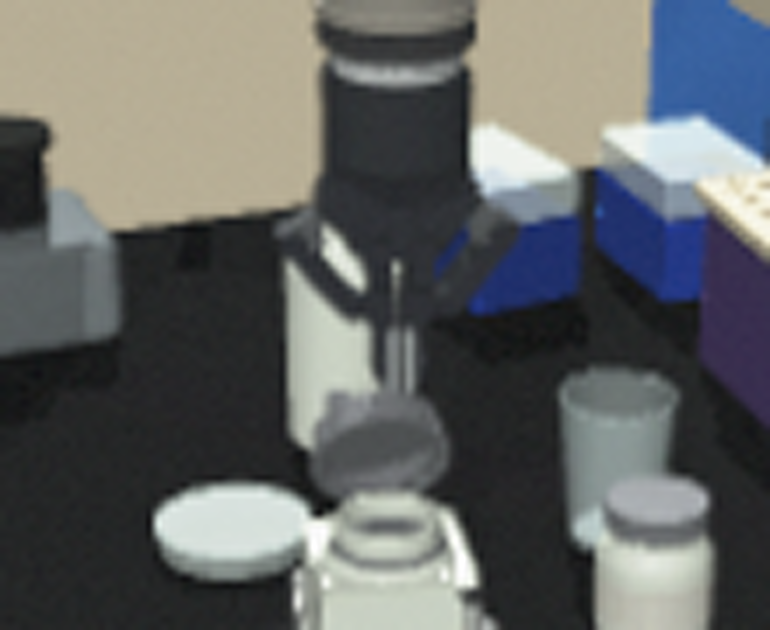

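View pics/g11.png

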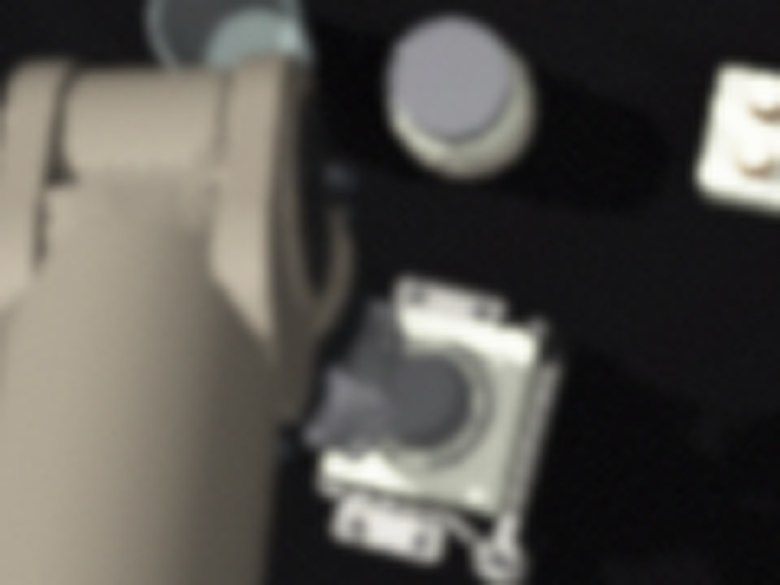

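Cap is swinging; continue down.

>>> drive_tool(
  slide=[
    [-1,-7,0],
    [-3,-14,-2],
    [-4,-21,-4],
    [-5,-28,-8],
    [-7,-35,-12],
    [-8,-41,-18],
    [-9,-46,-23],
    [-10,-51,-30],
    [-10,-55,-36],
    [-11,-58,-41],
  ],
  turn=[
    [0,0,0],
    [0,0,0],
    [0,0,0],
    [0,0,0],
    [0,0,0],
    [0,0,0],
    [0,0,0],
    [0,0,0],
    [0,0,0],
    [0,0,0],
  ],
  gripper=[0,0,0,0,0,0,0,0,0,0],
)

```text
t: 17.05
eef_pos: [0.594, 0.1436, 0.1037]
tool_rot: [0.701, 0.066, 0.706, -0.07]
contact_force: [0.4, 0.6, 0.3]
gripper_width: -0.005
```

>>> drive_tool(
  slide=[
    [0,0,-2],
    [0,0,-3],
  ],
  turn=[
    [0,0,0],
    [0,0,0],
  ],
  gripper=[0,0],
)

```text
t: 17.25
eef_pos: [0.5943, 0.1428, 0.1012]
tool_rot: [0.701, 0.066, 0.706, -0.07]
contact_force: [-3.2, -1.9, 12.1]
gripper_width: 0.001
```

>>> drive_tool(
  slide=[
    [0,0,10],
    [0,-5,40],
    [0,-30,80],
    [0,-60,110],
    [0,-90,120],
    [0,-120,125],
  ],
  turn=[
    [0,0,0],
    [0,0,0],
    [0,0,0],
    [0,0,0],
    [0,0,0],
    [0,0,0],
  ],
  gripper=[0,0,0.2,0.5,0.6,0.6],
)

```text
t: 17.85
eef_pos: [0.5952, 0.0219, 0.2285]
tool_rot: [0.702, 0.066, 0.705, -0.07]
contact_force: [0.0, 0.6, -0.4]
gripper_width: 0.601
```

```bash
python3 - <<'E'
from h import *
snap("side","s12");snap("top","t12");crop("s12",225,170,305,235,9,"e12");crop("t12",195,175,255,220,13,"g12")
E
```

```text
(no output)
```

View pics/e12.png

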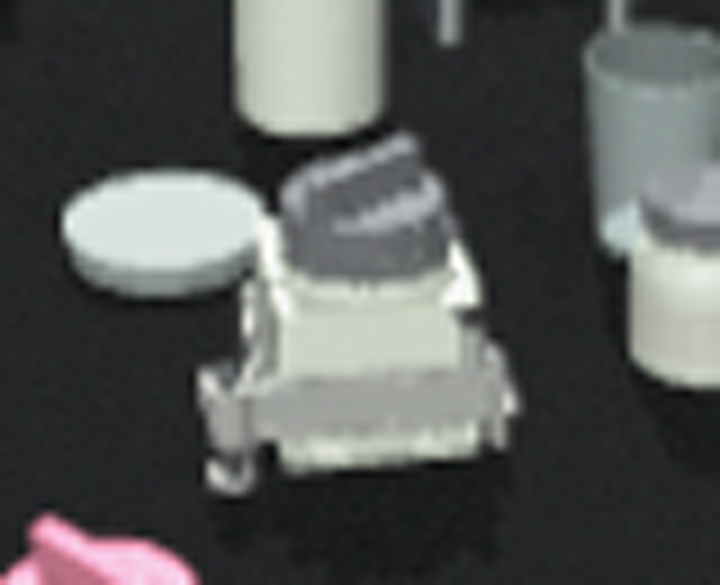

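View pics/g12.png

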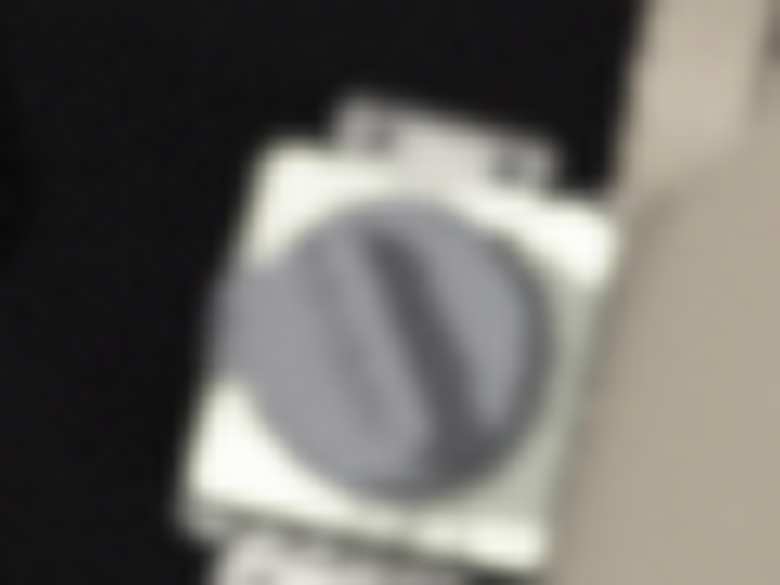

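```bash
python3 - <<'E'
from h import *
c=load("t12");f=lambda l:(np.array(l)+.5)/13-.5+[195,175]
print("disc c",onz(c,f([(395,347)]),.102))
b=onz(c,f([(345,240),(410,460)]),.117);print("bar",b,b.mean(0),np.degrees(np.arctan2(*(b[0]-b[1])[[1,0]])),np.linalg.norm(b[0]-b[1]))
a=np.linspace(0,6.28,60);L=[]
for th in(118.3,):
  for cc in ((.5865,.168),):
    w=np.radians(th)+JY
    q=tf(cc,w,[(.028,.005,.117),(-.028,.005,.117),(-.028,-.005,.117),(.028,-.005,.117),(.028,.005,.117)])
    L+=[(q,(0,0,255)),(tf(cc,0,[(.032*np.cos(t),.032*np.sin(t),.102) for t in a]),(0,255,0))]
overlay("t12",(195,175,255,220),13,"g13",L);overlay("s12",(225,170,305,235),9,"e13",L)
E
```

```text
disc c [[0.58517975 0.16732201 0.102     ]]
bar [[0.60725145 0.17741034 0.117     ]
 [0.55841939 0.16122933 0.117     ]] [0.58283542 0.16931983 0.117     ] 18.333147502269618 0.0514431256919641
```

View pics/g13.png

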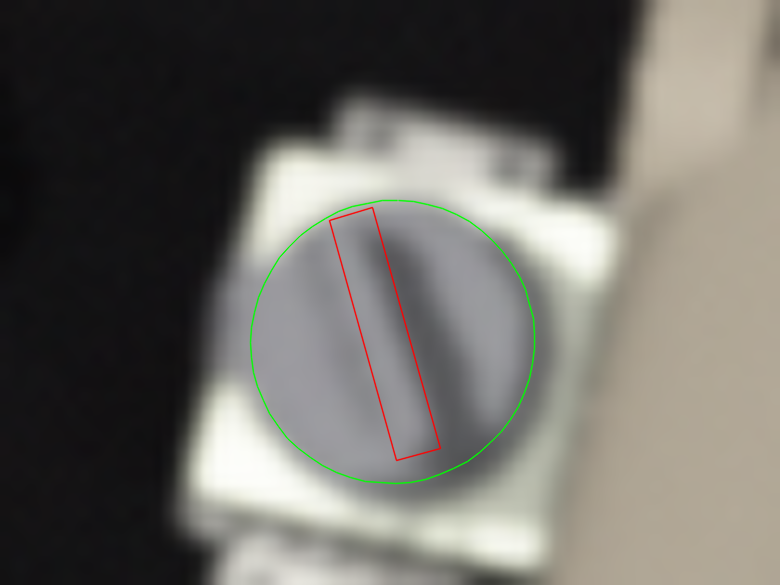

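View pics/e13.png

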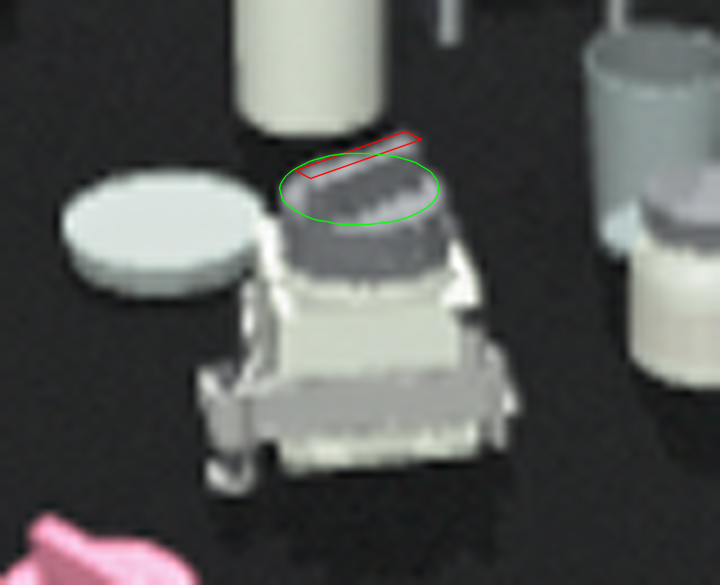

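```bash
python3 - <<'E'
from h import *
goal((.585,.168,.20),np.radians(17.8+90))
E
```

```text
slide [ -9.6 150.8 -28.3] turn [0.01  0.005 2.081] | 2.081 q [-0.69  0.42  0.74  1.79 -0.31  1.06 -0.04]
```

>>> drive_tool(
  slide=[
    [-1,15,0],
    [-2,30,0],
    [-3,45,0],
    [-4,60,0],
    [-5,75,0],
    [-6,90,0],
    [-7,105,0],
    [-8,120,-5],
    [-9,135,-15],
    [-10,150,-28],
  ],
  turn=[
    [0,0,0.14],
    [0,0,0.28],
    [0,0,0.42],
    [0,0,0.56],
    [0,0,0.7],
    [0,0,0.84],
    [0,0,0.98],
    [0,0,1.12],
    [0,0,1.26],
    [0,0,1.4],
  ],
  gripper=[0.6,0.6,0.6,0.6,0.6,0.6,0.6,0.6,0.6,0.6],
)

```text
t: 18.95
eef_pos: [0.5848, 0.1688, 0.2006]
tool_rot: [0.583, -0.404, 0.581, 0.398]
contact_force: [0.7, -0.2, 0.4]
gripper_width: 0.599
```

```bash
python3 - <<'E'
from h import *
goal((.585,.168,.20),np.radians(17.8+90))
E
```

```text
slide [ 0.2 -0.8 -0.6] turn [0.002 0.009 0.675] | 0.675 q [-0.67  0.41  0.37  1.78 -0.16  0.98  0.97]
```

>>> drive_tool(
  slide=[
    [0,0,0],
    [0,-1,0],
    [0,-1,0],
    [0,-1,0],
    [0,-1,0],
    [0,-1,0],
    [0,-1,-20],
    [0,-1,-45],
  ],
  turn=[
    [0,0,0.14],
    [0,0,0.28],
    [0,0.004,0.42],
    [0,0.006,0.54],
    [0.002,0.009,0.64],
    [0.002,0.009,0.675],
    [0.002,0.009,0.675],
    [0.002,0.009,0.675],
  ],
  gripper=[0.6,0.6,0.6,0.6,0.6,0.6,0.6,0.6],
)

```text
t: 19.75
eef_pos: [0.5857, 0.169, 0.1563]
tool_rot: [-0.417, 0.572, -0.415, -0.571]
contact_force: [-0.4, 1.3, -0.6]
gripper_width: 0.598
```

```bash
python3 - <<'E'
from h import *
goal((.585,.168,.1065),np.radians(17.8+90))
snap("side","s14");crop("s14",225,150,305,215,9,"e14")
E
```

```text
slide [ -0.7  -1.  -49.8] turn [-0.001  0.003 -0.001] | 0.003 q [-0.54  0.45  0.2   1.8  -0.11  0.9   1.6 ]
```

View pics/e14.png

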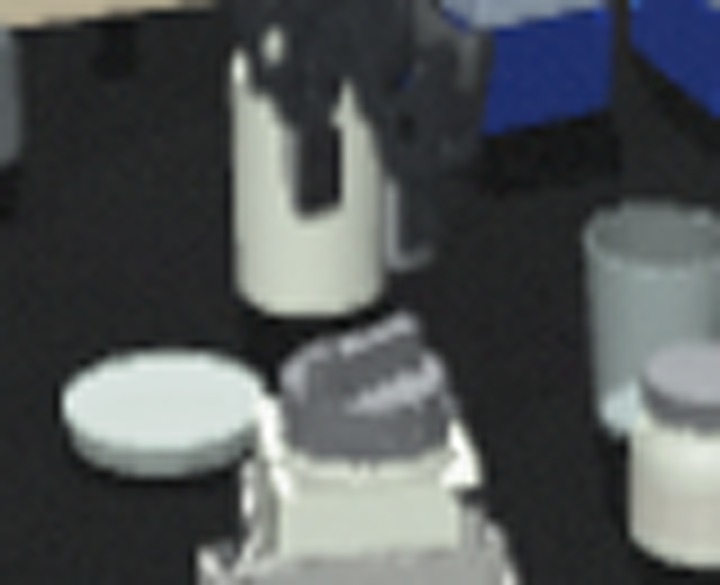

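>>> drive_tool(
  slide=[
    [-1,-1,-20],
    [-1,-1,-38],
    [-1,-1,-48],
    [-1,-1,-50],
    [-1,-1,-50],
    [-1,-1,-50],
    [-1,-1,-50],
    [-1,-1,-50],
    [-1,-1,-50],
  ],
  turn=[
    [0,0,0],
    [0,0,0],
    [0,0,0],
    [0,0,0],
    [0,0,0],
    [0,0,0],
    [0,0,0],
    [0,0,0],
    [0,0,0],
  ],
  gripper=[0.6,0.6,0.6,0.5,0.3,0.1,0,0,0],
  squeeze=30,
)

```text
t: 20.7
eef_pos: [0.5826, 0.1664, 0.1026]
tool_rot: [0.415, -0.571, 0.418, 0.572]
contact_force: [-0.1, -2.1, 5.8]
gripper_width: 0.106
```

>>> drive_tool(
  slide=[
    [0,0,0],
    [0,0,0],
    [0,0,0],
    [0,0,0],
    [0,0,0],
    [0,0,0],
    [0,0,0],
    [0,0,0],
    [0,0,-1],
    [0,0,-1],
  ],
  turn=[
    [0,0,-0.08],
    [0,0,-0.16],
    [0,0,-0.24],
    [0,0,-0.32],
    [0,0,-0.4],
    [0,0,-0.48],
    [0,0,-0.56],
    [0,0,-0.64],
    [0,0,-0.72],
    [0,0,-0.8],
  ],
  gripper=[0,0,0,0,0,0,0,0,0,0],
)

```text
t: 21.7
eef_pos: [0.5832, 0.1671, 0.1021]
tool_rot: [0.606, -0.363, 0.607, 0.364]
contact_force: [0.5, 1.9, -1.7]
gripper_width: 0.105
```

```bash
python3 - <<'E'
from h import *
o=bot.get_obs();print(o["torque"],o["contact_force"]);goal((.585,.168,.1065),np.radians(17.8+90))
snap("side","s15");crop("s15",225,150,305,215,9,"e15")
E
```

```text
[ 0.32509789 -0.26841027  0.07478143] [ 0.45958699  1.86955656 -1.69152621]
slide [1.8 0.9 4.4] turn [-0.001 -0.002  0.802] | 0.802 q [-0.67  0.54  0.39  1.85 -0.28  0.8   0.95]
```

View pics/e15.png

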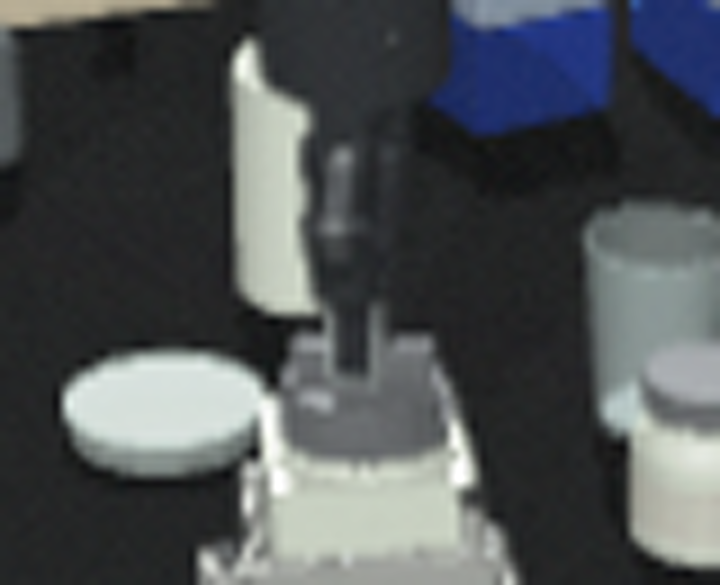

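>>> drive_tool(
  slide=[
    [0,0,0],
    [0,0,0],
    [0,0,-1],
    [0,0,-1],
    [0,0,-1],
  ],
  turn=[
    [0,0,-0.1],
    [0,0,-0.2],
    [0,0,-0.3],
    [0,0,-0.4],
    [0,0,-0.44],
  ],
  gripper=[0,0,0,0,0],
)

```text
t: 22.25
eef_pos: [0.5835, 0.1677, 0.1012]
tool_rot: [0.672, -0.22, 0.672, 0.221]
contact_force: [1.4, 1.0, -2.4]
gripper_width: 0.106
```

```bash
python3 - <<'E'
from h import *
o=bot.get_obs();print(o["torque"],o["contact_force"]);goal((.585,.168,.1065),np.radians(17.8+90))
E
```

```text
[ 0.28394185 -0.29943397  0.07137444] [ 1.35975412  1.04123365 -2.42877094]
slide [1.5 0.3 5.3] turn [-0.002 -0.002  1.247] | 1.247 q [-0.76  0.56  0.51  1.86 -0.37  0.81  0.58]
```

>>> drive_tool(
  slide=[
    [0,0,0],
    [0,0,0],
    [0,0,0],
  ],
  turn=[
    [0,0,-0.05],
    [0,0,-0.1],
    [0,0,-0.1],
  ],
  gripper=[0,0,0],
)

```text
t: 22.55
eef_pos: [0.5836, 0.1679, 0.1012]
tool_rot: [0.682, -0.187, 0.682, 0.188]
contact_force: [1.2, 1.2, -2.6]
gripper_width: 0.104
```

```bash
python3 - <<'E'
from h import *
o=bot.get_obs();print(o["torque"],o["contact_force"]);goal((.585,.168,.1065),np.radians(17.8+90))
E
```

```text
[ 0.08856659 -0.2489421   0.05633666] [ 1.18205822  1.16333057 -2.55331956]
slide [1.4 0.1 5.3] turn [-2.000e-03 -1.000e-03  1.346e+00] | 1.346 q [-0.78  0.57  0.54  1.86 -0.39  0.82  0.5 ]
```

>>> drive_tool(
  slide=[
    [0,0,0],
    [0,0,0],
    [0,0,0],
  ],
  turn=[
    [0,0,-0.05],
    [0,0,-0.1],
    [0,0,-0.1],
  ],
  gripper=[0,0,0],
)

```text
t: 22.85
eef_pos: [0.5824, 0.1673, 0.1009]
tool_rot: [0.69, -0.153, 0.691, 0.154]
contact_force: [-3.1, -2.6, 0.8]
gripper_width: 0.109
```

```bash
python3 - <<'E'
from h import *
o=bot.get_obs();print(o["torque"],o["contact_force"]);goal((.585,.168,.1065),np.radians(17.8+90))
E
```

```text
[-0.29631094  0.69134346  0.40258665] [-3.08637562 -2.58214667  0.78328271]
slide [2.6 0.7 5.6] turn [ 0.    -0.002  1.443] | 1.443 q [-0.79  0.58  0.56  1.86 -0.41  0.82  0.42]
```

>>> drive_tool(
  slide=[
    [0,0,0],
    [0,0,0],
    [0,0,0],
  ],
  turn=[
    [0,0,-0.05],
    [0,0,-0.1],
    [0,0,-0.1],
  ],
  gripper=[0,0,0],
)

```text
t: 23.15
eef_pos: [0.5808, 0.1665, 0.1006]
tool_rot: [0.695, -0.12, 0.699, 0.12]
contact_force: [-5.9, -2.5, 2.5]
gripper_width: 0.106
```

```bash
python3 - <<'E'
from h import *
o=bot.get_obs();print(o["torque"],o["contact_force"]);goal((.585,.168,.1065),np.radians(17.8+90))
E
```

```text
[-0.53469358  1.12821363  0.84740557] [-5.87514861 -2.47157833  2.54494101]
slide [4.2 1.5 5.9] turn [ 0.004 -0.004  1.54 ] | 1.54 q [-0.81  0.58  0.59  1.87 -0.43  0.83  0.34]
```

>>> drive_tool(
  slide=[
    [0,0,0],
    [0,0,0],
    [1,0,0],
    [1,0,0],
    [1,0,10],
    [1,0,30],
    [1,0,60],
    [1,-30,100],
    [1,-70,130],
    [1,-120,140],
  ],
  turn=[
    [0,0,0.06],
    [0,0,0.06],
    [0,0,0.06],
    [0,0,0.06],
    [0,0,0.06],
    [0,0,0.06],
    [0,0,0.06],
    [0,0,0.06],
    [0,0,0.06],
    [0,0,0.06],
  ],
  gripper=[0.1,0.3,0.5,0.5,0.5,0.5,0.5,0.5,0.5,0.5],
)

```text
t: 24.15
eef_pos: [0.5838, 0.0477, 0.2446]
tool_rot: [0.693, -0.142, 0.692, 0.142]
contact_force: [0.8, -0.1, -0.3]
gripper_width: 0.498
```

```bash
python3 - <<'E'
from h import *
snap("side","s16");snap("top","t16");L=[]
a=np.linspace(0,6.28,60)
w=np.radians(45)+JY
q=tf((.585,.168),w,[(.028,.005,.115),(-.028,.005,.115),(-.028,-.005,.115),(.028,-.005,.115),(.028,.005,.115)])
overlay("t16",(195,175,255,220),13,"g16",[(q,(0,0,255))]);overlay("s16",(225,170,305,235),9,"e16",[(q,(0,0,255))])
crop("t16",195,175,255,220,13,"g17")
E
```

```text
(no output)
```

View pics/g16.png

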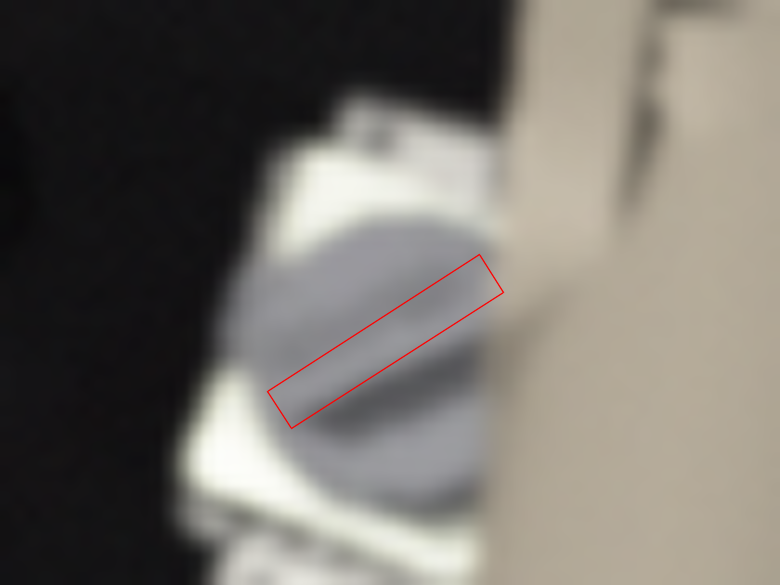

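View pics/e16.png

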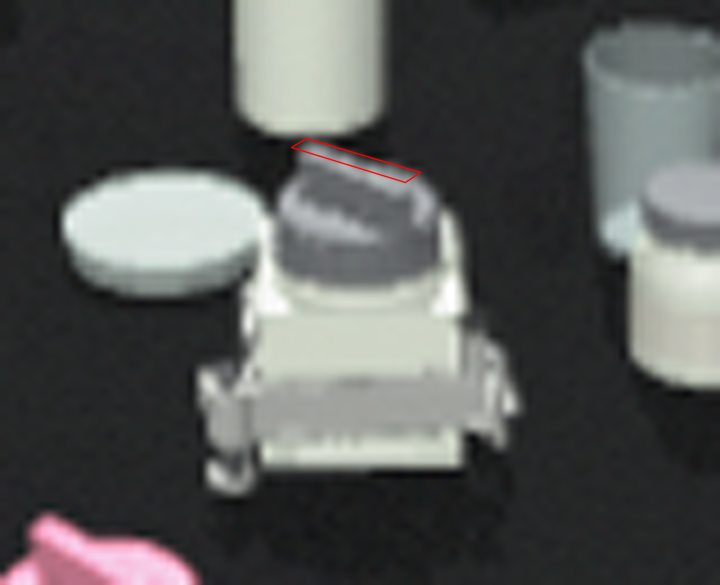

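View pics/t16.png

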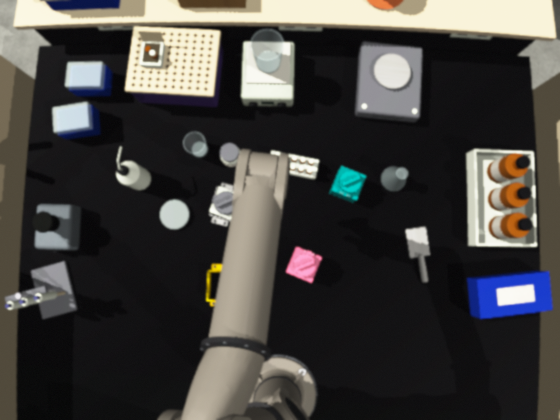

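>>> drive_tool(
  slide=[
    [0,-40,0],
    [0,-80,0],
    [0,-120,0],
    [0,-160,0],
    [0,-190,0],
  ],
  turn=[
    [0,0,0],
    [0,0,0],
    [0,0,0],
    [0,0,0],
    [0,0,0],
  ],
  gripper=[0.3,0,0,0,0],
)

```text
t: 24.75
eef_pos: [0.5822, -0.1545, 0.245]
tool_rot: [0.694, -0.137, 0.694, 0.135]
contact_force: [0.6, 0.4, 0.9]
gripper_width: -0.001
```

```bash
python3 - <<'E'
from h import *
snap("side","s18");snap("top","t18")
crop("t18",195,175,255,220,13,"g18");crop("s18",235,180,295,230,13,"e18")
E
```

```text
(no output)
```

View pics/g18.png

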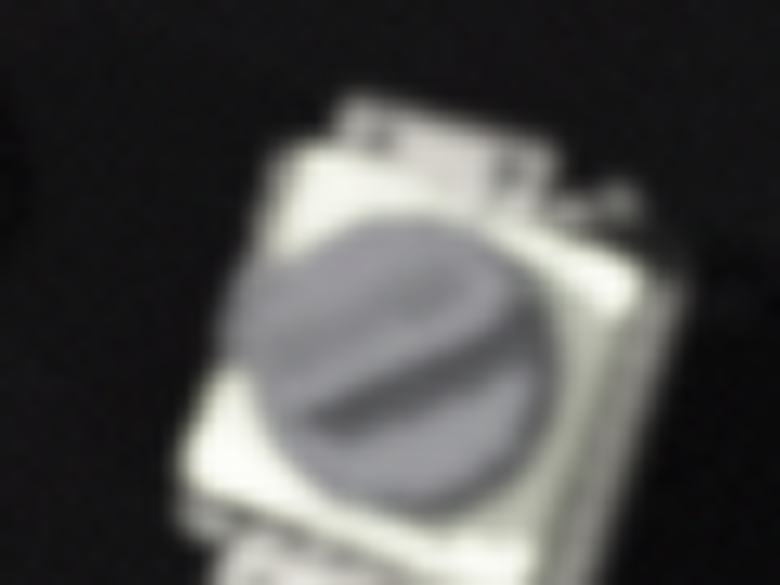

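View pics/e18.png

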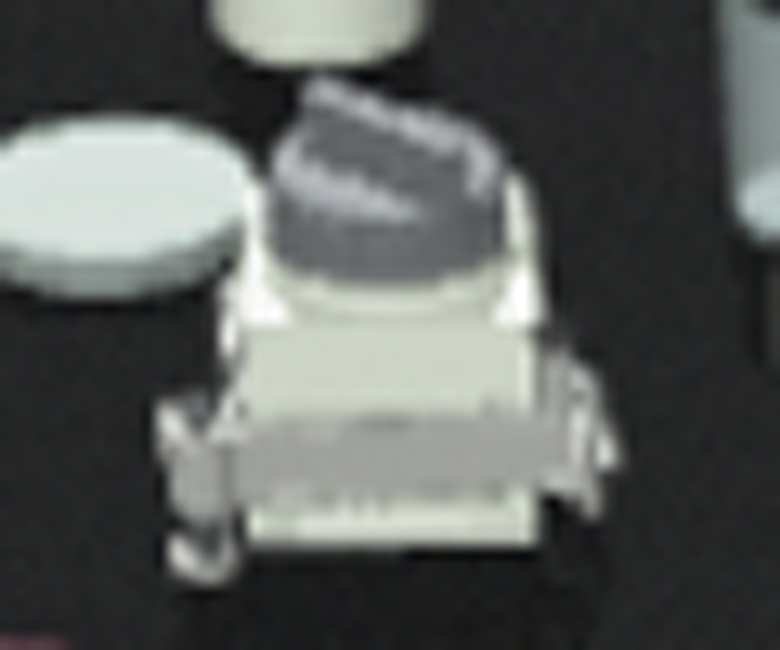

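```bash
python3 - <<'E'
from h import *
for fn in("t9","t18"): crop(fn,200,175,260,230,12,"h"+fn)
a=cv2.imread("pics/ht9.png");b=cv2.imread("pics/ht18.png");cv2.imwrite("pics/hh.png",cv2.resize(np.hstack([a,b]),None,fx=.55,fy=.55))
for fn in("s9","s18"): crop(fn,235,180,295,235,12,"h"+fn)
a=cv2.imread("pics/hs9.png");b=cv2.imread("pics/hs18.png");cv2.imwrite("pics/hs.png",cv2.resize(np.hstack([a,b]),None,fx=.55,fy=.55))
E
```

```text
(no output)
```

View pics/hh.png

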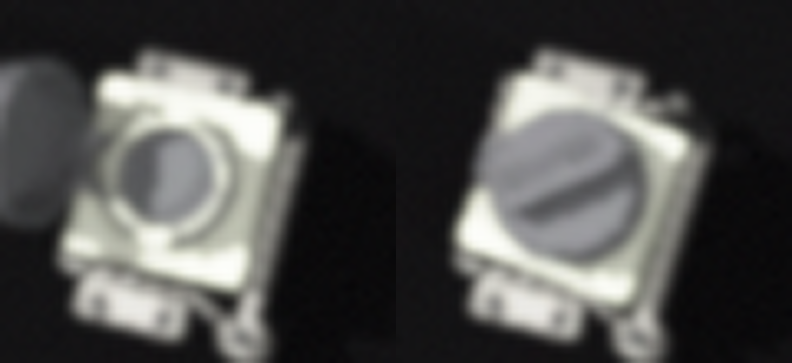

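View pics/hs.png

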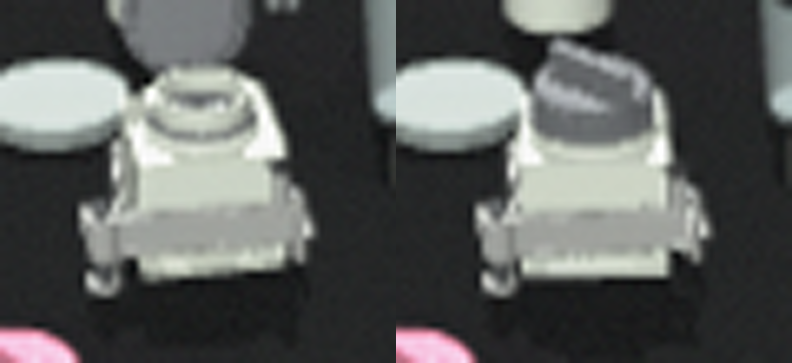

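```bash
cat >> h.py <<'E'
HY=1.377;HO=np.array([.5855,.170])
def hp(x,y,z): return tf(HO,HY,[(x*1e-3,y*1e-3,z*1e-3)])[0]
E
python3 - <<'E'
from h import *
print(hp(-110,2,53),pose()[0]);goal(hp(-110,2,53),HY-np.pi/2,HY,.15)
E
```

```text
[0.56235303 0.06244435 0.053     ] [ 0.58148696 -0.15758061  0.24526809]
slide [ -19.1  220.  -192.3] turn [ 0.157  0.014 -0.574] | 0.595 q [-0.39  0.41  0.74  1.76 -0.31  1.09  0.83]
```

>>> drive_tool(
  slide=[
    [-2,25,0],
    [-4,55,0],
    [-6,90,-10],
    [-9,120,-20],
    [-12,150,-40],
    [-15,180,-70],
    [-18,205,-110],
    [-19,215,-150],
    [-19,220,-180],
    [-19,220,-192],
  ],
  turn=[
    [0.02,0.002,-0.08],
    [0.04,0.004,-0.16],
    [0.06,0.006,-0.24],
    [0.08,0.008,-0.32],
    [0.1,0.01,-0.4],
    [0.12,0.011,-0.47],
    [0.14,0.013,-0.53],
    [0.157,0.014,-0.574],
    [0.157,0.014,-0.574],
    [0.157,0.014,-0.574],
  ],
  gripper=[0.4,0.4,0.4,0.4,0.4,0.4,0.4,0.4,0.4,0.4],
)

```text
t: 25.85
eef_pos: [0.5605, 0.0644, 0.0508]
tool_rot: [0.705, 0.12, 0.698, -0.015]
contact_force: [-0.2, -0.3, 0.3]
gripper_width: 0.399
```

```bash
python3 - <<'E'
from h import *
snap("side","s20");crop("s20",225,160,305,225,9,"e20")
goal(hp(-110,2,53),HY-np.pi/2,HY,.15)
for x in(-70,-58,-55,-52): goal(hp(x,2,53),HY-np.pi/2,HY,.15)
E
```

```text
slide [ 1.7 -1.   2.4] turn [ 0.    -0.004 -0.002] | 0.005 q [-0.59  0.6   0.59  2.02 -0.75  0.71  0.33]
slide [ 9.4 38.3  2.4] turn [ 0.    -0.004 -0.002] | 0.005 q [-0.59  0.6   0.59  2.02 -0.75  0.71  0.33]
slide [11.7 50.   2.4] turn [ 0.    -0.004 -0.002] | 0.005 q [-0.59  0.6   0.59  2.02 -0.75  0.71  0.33]
slide [12.3 53.   2.4] turn [ 0.    -0.004 -0.002] | 0.005 q [-0.59  0.6   0.59  2.02 -0.75  0.71  0.33]
slide [12.9 55.9  2.4] turn [ 0.    -0.004 -0.002] | 0.005 q [-0.59  0.6   0.59  2.02 -0.75  0.71  0.33]
```

View pics/e20.png

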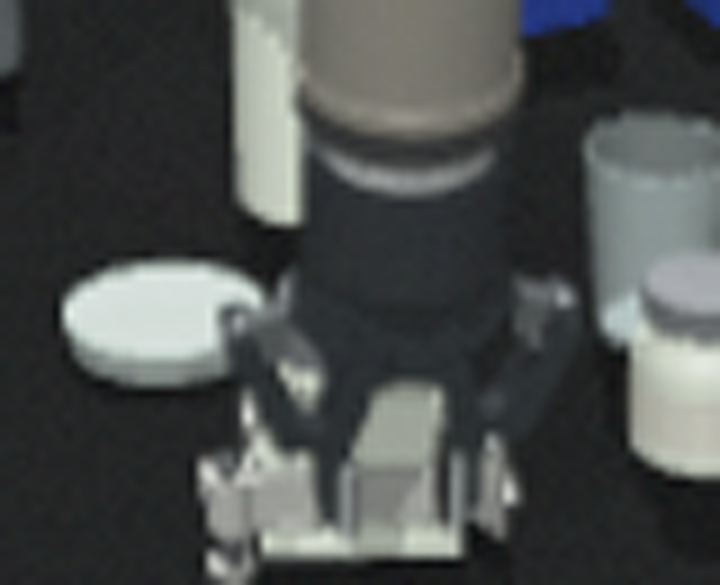

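>>> drive_tool(
  slide=[
    [3,10,2],
    [5,20,2],
    [7,30,2],
    [9,38,2],
    [10,42,2],
    [11,45,2],
  ],
  turn=[
    [0,0,0],
    [0,0,0],
    [0,0,0],
    [0,0,0],
    [0,0,0],
    [0,0,0],
  ],
  gripper=[0.4,0.4,0.4,0.4,0.4,0.4],
)

```text
t: 26.5
eef_pos: [0.5718, 0.1091, 0.0529]
tool_rot: [0.706, 0.12, 0.698, -0.015]
contact_force: [-0.3, -1.2, -0.2]
gripper_width: 0.4
```

>>> drive_tool(
  slide=[
    [0,2,0],
    [1,4,0],
  ],
  turn=[
    [0,0,0],
    [0,0,0],
  ],
  gripper=[0.4,0.4],
)

```text
t: 26.7
eef_pos: [0.5729, 0.1119, 0.053]
tool_rot: [0.706, 0.12, 0.698, -0.016]
contact_force: [-1.5, -4.7, 2.1]
gripper_width: 0.402
```

>>> drive_tool(
  slide=[
    [0,1,0],
    [0,2,0],
  ],
  turn=[
    [0,0,0],
    [0,0,0],
  ],
  gripper=[0.4,0.4],
)

```text
t: 26.9
eef_pos: [0.5729, 0.1122, 0.0529]
tool_rot: [0.706, 0.12, 0.698, -0.017]
contact_force: [-1.5, -6.1, 2.7]
gripper_width: 0.397
```

```bash
python3 - <<'E'
from h import *
snap("side","s21");snap("top","t21");crop("s21",225,170,305,235,9,"e21");crop("t21",195,175,255,220,13,"g21")
E
```

```text
(no output)
```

View pics/e21.png

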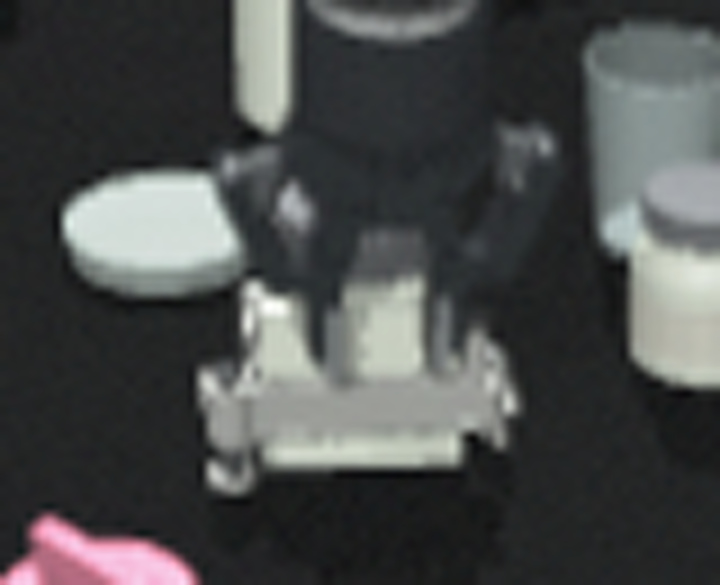

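View pics/g21.png

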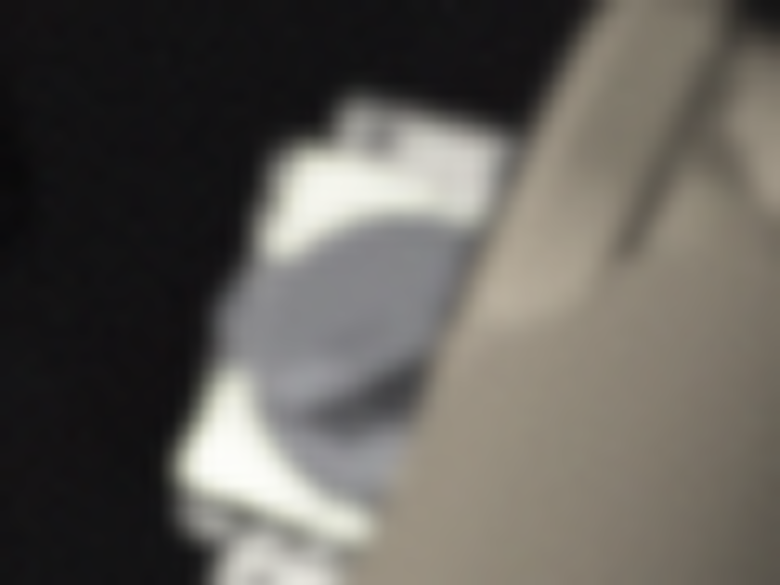

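>>> drive_tool(
  slide=[
    [0,1,0],
    [0,2,0],
    [0,2,0],
  ],
  turn=[
    [0,0,0.02],
    [0,0,0.04],
    [0,0,0.06],
  ],
  gripper=[0.4,0.4,0.4],
)

```text
t: 27.3
eef_pos: [0.5731, 0.1113, 0.0529]
tool_rot: [0.707, 0.099, 0.701, 0.003]
contact_force: [-0.2, -8.8, 2.1]
gripper_width: 0.399
```

>>> drive_tool(
  slide=[
    [0,1,0],
    [0,2,0],
    [0,3,0],
  ],
  turn=[
    [0,0,0],
    [0,0,0],
    [0,0,0],
  ],
  gripper=[0.4,0.4,0.4],
)

```text
t: 27.6
eef_pos: [0.5732, 0.1115, 0.0529]
tool_rot: [0.707, 0.098, 0.7, 0.001]
contact_force: [-1.3, -10.8, 2.8]
gripper_width: 0.4
```

>>> drive_tool(
  slide=[
    [0,-4,0],
    [-2,-15,0],
    [-5,-30,0],
    [-7,-42,0],
    [-8,-48,-5],
    [-8,-48,-5],
  ],
  turn=[
    [0,0,-0.02],
    [0,0,-0.04],
    [0,0,-0.05],
    [0,0,-0.05],
    [0,0,-0.05],
    [0,0,-0.05],
  ],
  gripper=[0.4,0.4,0.3,0.1,0,0],
)

```text
t: 28.2
eef_pos: [0.5651, 0.0622, 0.0475]
tool_rot: [0.707, 0.116, 0.698, -0.018]
contact_force: [-0.4, 0.5, 0.1]
gripper_width: 0.005
```

```bash
python3 - <<'E'
from h import *
snap("top","t22");crop("t22",195,175,255,220,13,"g22")
for x,y in((-100,-28),(-75,-28),(-63,-28)): goal(hp(x,y,31),HY-np.pi/2,HY,.15)
E
```

```text
slide [ 28.5   3.4 -16.6] turn [ 0.009 -0.003 -0.004] | 0.01 q [-0.59  0.61  0.59  2.01 -0.75  0.71  0.32]
slide [ 33.3  27.9 -16.6] turn [ 0.009 -0.003 -0.004] | 0.01 q [-0.59  0.61  0.59  2.01 -0.75  0.71  0.32]
slide [ 35.6  39.7 -16.6] turn [ 0.009 -0.003 -0.004] | 0.01 q [-0.59  0.61  0.59  2.01 -0.75  0.71  0.32]
```

View pics/g22.png

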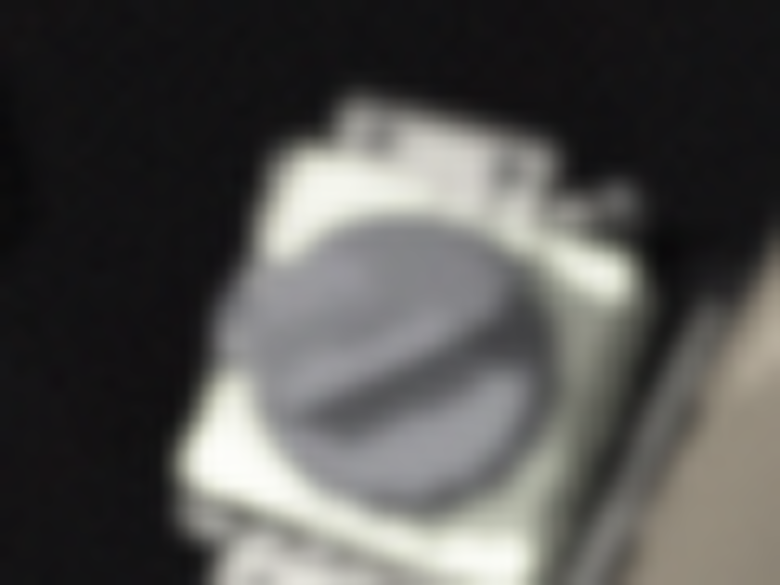

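>>> drive_tool(
  slide=[
    [10,0,-5],
    [20,0,-12],
    [28,2,-16],
    [29,8,-16],
    [31,14,-16],
    [32,20,-16],
    [33,26,-16],
    [34,31,-16],
    [35,35,-16],
    [36,39,-16],
  ],
  turn=[
    [0,0,0],
    [0,0,0],
    [0,0,0],
    [0,0,0],
    [0,0,0],
    [0,0,0],
    [0,0,0],
    [0,0,0],
    [0,0,0],
    [0,0,0],
  ],
  gripper=[0,0,0,0,0,0,0,0,0,0],
)

```text
t: 29.25
eef_pos: [0.6008, 0.1, 0.0316]
tool_rot: [0.707, 0.116, 0.698, -0.019]
contact_force: [-3.7, -9.9, 4.0]
gripper_width: 0.002
```

```bash
python3 - <<'E'
from h import *
goal(hp(-63,-28,31),HY-np.pi/2,HY,.15)
snap("top","t23");crop("t23",195,175,255,220,13,"g23");snap("side","s23");crop("s23",225,170,305,235,9,"e23")
E
```

```text
slide [ 0.1  2.8 -0.6] turn [ 0.012 -0.003 -0.003] | 0.012 q [-0.62  0.69  0.57  1.92 -0.77  0.73  0.26]
```

View pics/g23.png

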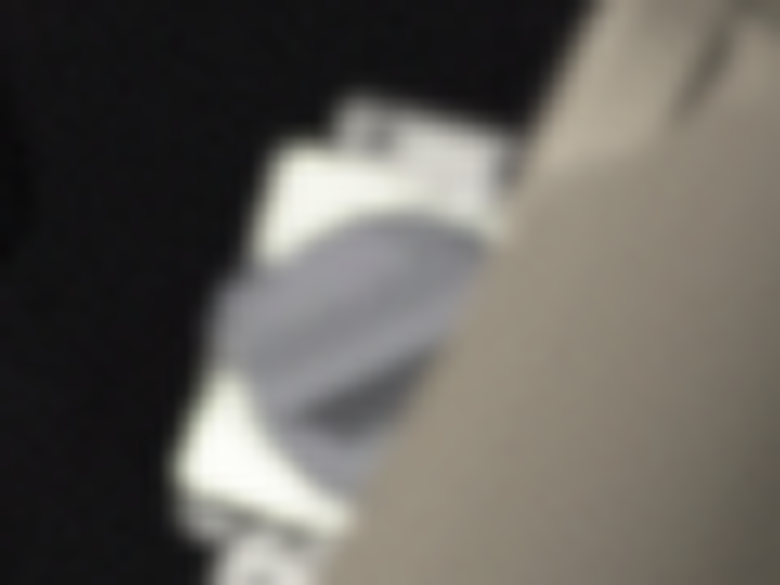

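View pics/e23.png

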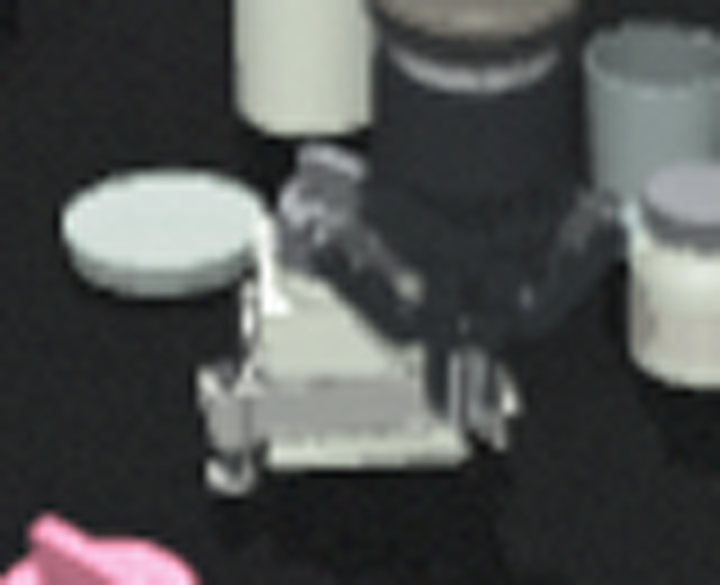

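Continue pressing on the gate in steps, to about 25–30 N.

>>> drive_tool(
  slide=[
    [0,2,0],
    [0,4,0],
    [1,6,0],
    [1,8,0],
  ],
  turn=[
    [0,0,0],
    [0,0,0],
    [0,0,0],
    [0,0,0],
  ],
  gripper=[0,0,0,0],
)

```text
t: 29.75
eef_pos: [0.6012, 0.102, 0.0316]
tool_rot: [0.707, 0.115, 0.698, -0.023]
contact_force: [-3.5, -15.8, 4.0]
gripper_width: 0.003
```

>>> drive_tool(
  slide=[
    [1,5,0],
    [2,10,0],
    [2,12,0],
  ],
  turn=[
    [0,0,0],
    [0,0,0],
    [0,0,0],
  ],
  gripper=[0,0,0],
)

```text
t: 30.05
eef_pos: [0.6014, 0.1025, 0.0315]
tool_rot: [0.706, 0.114, 0.698, -0.03]
contact_force: [-9.0, -27.5, 10.5]
gripper_width: -0.001
```

>>> drive_tool(
  slide=[
    [-1,-8,0],
    [-3,-20,0],
    [-8,-40,0],
    [-12,-60,5],
    [-16,-80,40],
    [-20,-110,80],
    [-20,-150,120],
    [-20,-190,150],
    [-20,-220,160],
  ],
  turn=[
    [0,0,0],
    [0,0,0],
    [0,0,0],
    [0,0,0],
    [0,0,0],
    [0,0,0],
    [0,0,0],
    [0,0,0],
    [0,0,0],
  ],
  gripper=[0,0,0,0,0,0,0,0,0],
)

```text
t: 30.95
eef_pos: [0.5824, -0.1201, 0.1954]
tool_rot: [0.708, 0.114, 0.696, -0.03]
contact_force: [-0.5, -0.5, -1.2]
gripper_width: -0.001
```

```bash
python3 - <<'E'
from h import *
snap("side","s24");snap("top","t24");crop("t24",195,175,255,220,13,"g24");crop("s24",235,180,295,230,13,"e24")
overlay("t24",(195,175,255,220),13,"g24o",[jarlines(HO,HY)[1]]+holdlines(HO,HY)+[(np.array([hp(-44,58,44),hp(-44,-48,44),hp(-50,-48,44),hp(-50,58,44)]),(255,255,0))])
E
```

```text
(no output)
```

View pics/g24.png

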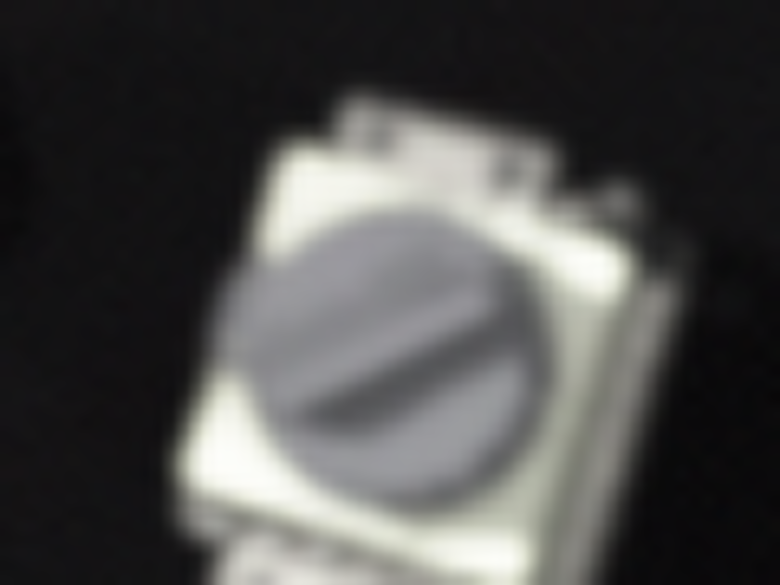

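View pics/g24o.png

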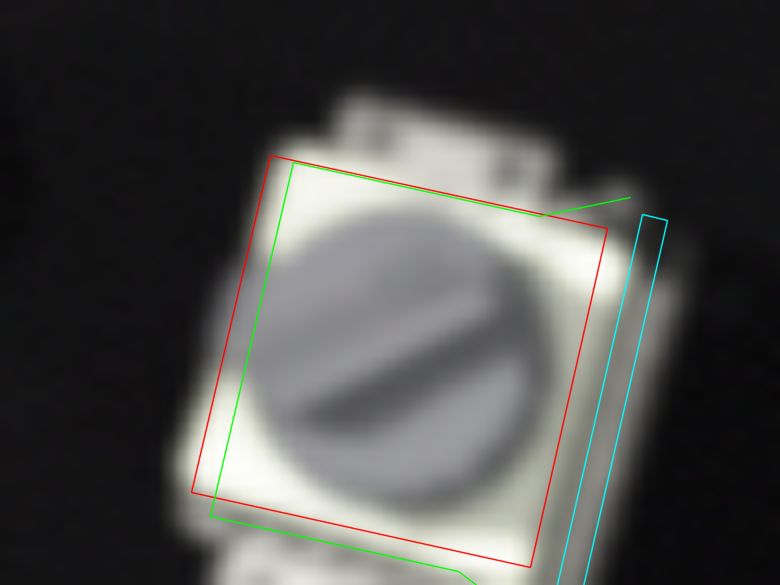

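View pics/e24.png

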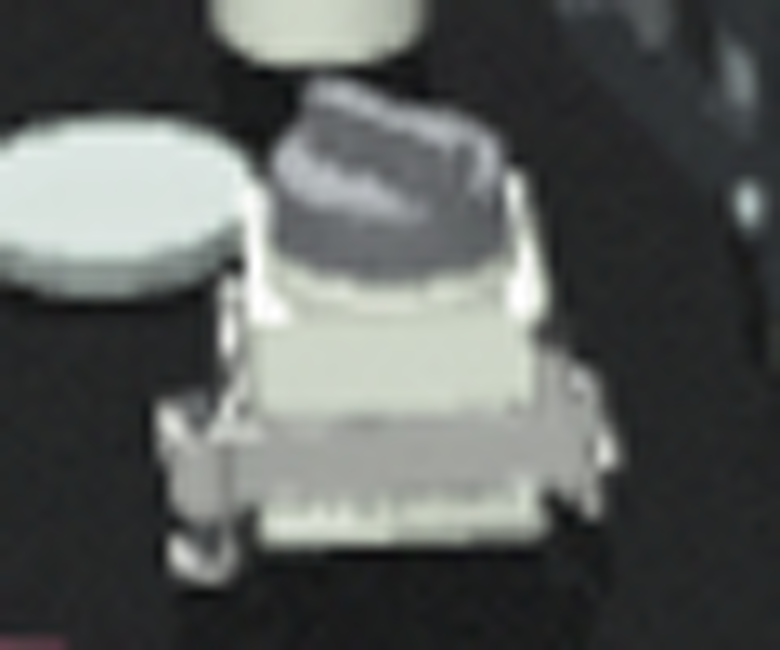

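```bash
python3 - <<'E'
from h import *
crop("t24",200,178,260,228,13,"g25")
E
```

```text
(no output)
```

View pics/g25.png

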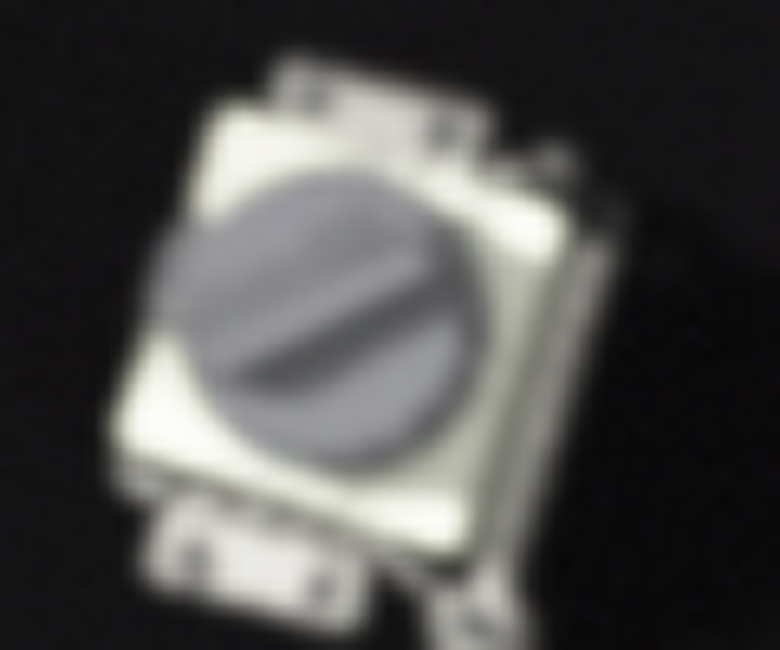

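```bash
python3 - <<'E'
from h import *
c=load("t24");f=lambda l:(np.array(l)+.5)/13-.5+[200,178]
j=onz(c,f([(210,102),(567,218),(465,552),(114,440)]),.072)
x=np.array([np.cos(HY),np.sin(HY)]);y=np.array([-x[1],x[0]])
def H(P): d=np.atleast_2d(P)[:,:2]-HO; return np.c_[d@x,d@y].round(4)
print(H(j),H(j.mean(0)),j.mean(0),[np.linalg.norm(j[i]-j[i-1]).round(4) for i in range(4)])
for a,b,k in((0,1,0),(3,2,0),(3,0,1),(2,1,1)):
    e=(j[a]-j[b])[:2]; an=np.arctan2(e[1],e[0])+(np.pi/2 if k else 0); print(an-HY)
g=onz(c,f([(592,240),(505,560)]),.044);print("gate mid",H(g))
E
```

```text
[[ 0.0397 -0.0434]
 [-0.047  -0.0347]
 [-0.0413  0.0454]
 [ 0.0435  0.0377]] [[-0.0013  0.0013]] [0.58400622 0.16898317 0.072     ] [np.float64(0.0812), np.float64(0.0872), np.float64(0.0803), np.float64(0.0851)]
-0.09982713203478388
-0.0912056676839057
3.0950506100619224
3.0698277636003253
gate mid [[-0.0509 -0.0339]
 [-0.0477  0.044 ]]
```

```bash
python3 - <<'E'
from h import *
print(onz(load("t24"),[(230,153)],.078),onz(load("t24"),[(174,214)],.016))
goal((.584,.169,.20),1.30-np.pi/2)
E
```

```text
[[0.73420768 0.16025548 0.078     ]] [[0.55105696 0.33673413 0.016     ]]
slide [  2.1 293.9   4.7] turn [-0.113  0.035 -0.059] | 0.132 q [-0.41  0.48  0.79  1.83 -0.53  1.03  0.4 ]
```

>>> drive_tool(
  slide=[
    [0,40,5],
    [0,80,5],
    [0,120,5],
    [0,160,5],
    [1,200,5],
    [2,240,5],
    [2,275,5],
    [2,294,5],
    [2,294,5],
  ],
  turn=[
    [-0.01,0,-0.01],
    [-0.03,0.01,-0.02],
    [-0.05,0.02,-0.03],
    [-0.07,0.025,-0.04],
    [-0.09,0.03,-0.05],
    [-0.113,0.035,-0.059],
    [-0.113,0.035,-0.059],
    [-0.113,0.035,-0.059],
    [-0.113,0.035,-0.059],
  ],
  gripper=[1,1,1,1,1,1,1,1,1],
)

```text
t: 31.95
eef_pos: [0.5833, 0.1726, 0.1998]
tool_rot: [0.7, 0.094, 0.701, -0.093]
contact_force: [-0.9, 0.6, -0.4]
gripper_width: 1.0
```

```bash
python3 - <<'E'
from h import *
print(bot.get_obs()["gripper_width"],pose()[0])
goal((.584,.169,.075),1.30-np.pi/2)
E
```

```text
1.0000405290480672 [0.58331406 0.1725659  0.19980172]
slide [   0.7   -3.6 -124.8] turn [-0.001 -0.001 -0.005] | 0.005 q [-0.99  0.52  0.84  1.79 -0.44  1.03 -0.25]
```

>>> drive_tool(
  slide=[
    [1,-3,-30],
    [1,-4,-65],
    [1,-4,-95],
    [1,-4,-118],
    [1,-4,-125],
    [1,-4,-125],
  ],
  turn=[
    [0,0,0],
    [0,0,0],
    [0,0,0],
    [0,0,0],
    [0,0,0],
    [0,0,0],
  ],
  gripper=[1,1,1,1,1,1],
)

```text
t: 32.55
eef_pos: [0.584, 0.1663, 0.0745]
tool_rot: [0.7, 0.094, 0.702, -0.095]
contact_force: [-0.6, 0.2, 0.8]
gripper_width: 0.998
```

```bash
python3 - <<'E'
from h import *
snap("side","s26");crop("s26",225,160,305,225,9,"e26")
goal((.584,.169,.048),1.30-np.pi/2)
E
```

```text
slide [ -0.8   2.1 -27.5] turn [-0.    -0.    -0.003] | 0.003 q [-0.89  0.67  0.71  1.88 -0.58  0.82 -0.14]
```

View pics/e26.png

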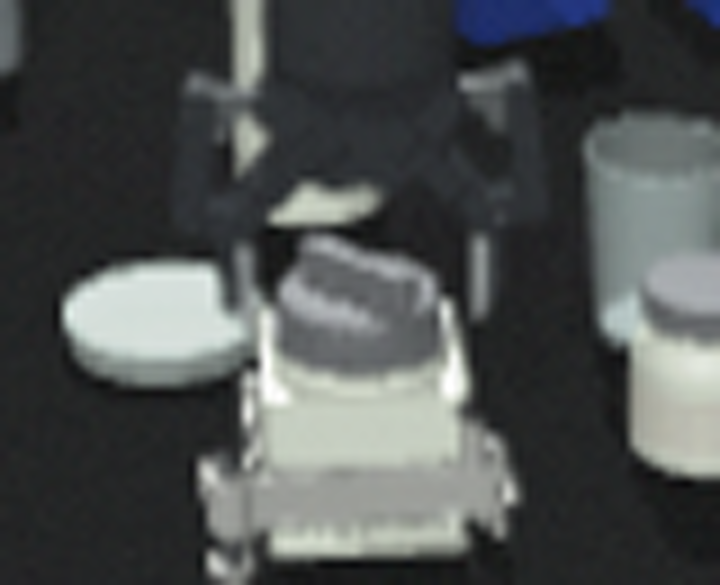

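>>> drive_tool(
  slide=[
    [-1,2,-6],
    [-1,2,-12],
    [-1,2,-18],
    [-1,2,-20],
  ],
  turn=[
    [0,0,0],
    [0,0,0],
    [0,0,0],
    [0,0,0],
  ],
  gripper=[1,1,1,1],
)

```text
t: 33.0
eef_pos: [0.5835, 0.1691, 0.055]
tool_rot: [0.7, 0.094, 0.701, -0.094]
contact_force: [0.5, 0.0, -0.5]
gripper_width: 0.998
```

>>> drive_tool(
  slide=[
    [0,0,-3],
    [0,0,-5],
    [0,0,-6],
  ],
  turn=[
    [0,0,0],
    [0,0,0],
    [0,0,0],
  ],
  gripper=[1,1,1],
)

```text
t: 33.3
eef_pos: [0.5834, 0.1691, 0.0487]
tool_rot: [0.7, 0.094, 0.701, -0.094]
contact_force: [0.0, 0.2, 0.5]
gripper_width: 1.001
```

```bash
python3 - <<'E'
from h import *
snap("side","s27");crop("s27",225,170,305,235,9,"e27")
E
```

```text
(no output)
```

View pics/e27.png

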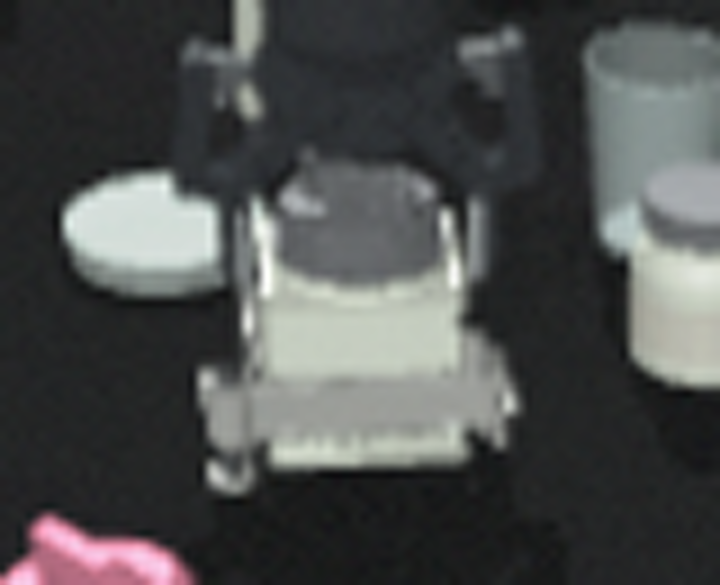

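>>> drive_tool(
  slide=[
    [0,0,0],
    [0,0,0],
    [0,0,0],
    [0,0,0],
  ],
  turn=[
    [0,0,0],
    [0,0,0],
    [0,0,0],
    [0,0,0],
  ],
  gripper=[0.9,0.8,0.8,0.8],
  squeeze=25,
)

```text
t: 33.75
eef_pos: [0.5837, 0.169, 0.0491]
tool_rot: [0.701, 0.094, 0.701, -0.094]
contact_force: [-0.3, -0.5, 6.1]
gripper_width: 0.928
```

>>> drive_tool(
  slide=[
    [0,0,0],
    [0,0,0],
    [0,1,0],
    [0,2,0],
    [0,2,0],
  ],
  turn=[
    [0,0,0.02],
    [0,0,0.04],
    [0,0,0.06],
    [0,0,0.08],
    [0,0,0.08],
  ],
  gripper=[0.8,0.8,0.8,0.8,0.8],
)

```text
t: 34.25
eef_pos: [0.5838, 0.1704, 0.0491]
tool_rot: [0.704, 0.066, 0.704, -0.066]
contact_force: [1.2, -1.8, 2.4]
gripper_width: 0.929
```

```bash
python3 - <<'E'
from h import *
o=bot.get_obs();print(o["torque"],o["contact_force"],o["gripper_width"]);goal((.5855,.17,.049),HY-np.pi/2)
E
```

```text
[-0.41390024  0.00856119  0.11467506] [ 1.18675764 -1.82558055  2.40004947] 0.9288553255694952
slide [ 1.7 -0.4 -0.1] turn [ 0.    -0.    -0.007] | 0.007 q [-0.86  0.69  0.66  1.89 -0.6   0.77 -0.06]
```

>>> drive_tool(
  slide=[
    [0,1,0],
    [0,2,0],
    [0,2,0],
  ],
  turn=[
    [0,0,0],
    [0,0,0],
    [0,0,0],
  ],
  gripper=[0.8,0.8,0.8],
)

```text
t: 34.55
eef_pos: [0.5839, 0.1706, 0.0492]
tool_rot: [0.704, 0.066, 0.704, -0.067]
contact_force: [-0.8, -6.2, 4.0]
gripper_width: 0.929
```

>>> drive_tool(
  slide=[
    [0,1,0],
    [0,2,0],
    [0,3,0],
  ],
  turn=[
    [0,0,0],
    [0,0,0],
    [0,0,0],
  ],
  gripper=[0.8,0.8,0.8],
)

```text
t: 34.85
eef_pos: [0.5838, 0.1709, 0.0494]
tool_rot: [0.704, 0.065, 0.704, -0.069]
contact_force: [-1.2, -9.9, 6.7]
gripper_width: 0.931
```

>>> drive_tool(
  slide=[
    [0,-1,0],
    [0,-1,0],
    [0,-1,0],
    [0,-1,8],
    [0,-1,25],
    [0,-1,60],
    [0,-1,100],
    [0,-30,140],
    [0,-75,150],
    [0,-120,150],
  ],
  turn=[
    [0,0,0],
    [0,0,0],
    [0,0,0],
    [0,0,0],
    [0,0,0],
    [0,0,0],
    [0,0,0],
    [0,0,0],
    [0,0,0],
    [0,0,0],
  ],
  gripper=[1,1,1,1,1,1,1,0.6,0.3,0],
)

```text
t: 35.85
eef_pos: [0.5855, 0.0503, 0.2034]
tool_rot: [0.706, 0.066, 0.702, -0.068]
contact_force: [1.1, -0.4, 0.2]
gripper_width: 0.513
```

>>> drive_tool(
  slide=[
    [0,-45,0],
    [0,-90,0],
    [0,-130,0],
    [0,-170,0],
  ],
  turn=[
    [0,0,0],
    [0,0,0],
    [0,0,0],
    [0,0,0],
  ],
  gripper=[0,0,0,0],
)

```text
t: 36.25
eef_pos: [0.5856, -0.1216, 0.2051]
tool_rot: [0.706, 0.066, 0.701, -0.068]
contact_force: [1.8, -0.3, -0.8]
gripper_width: 0.003
```

```bash
python3 - <<'E'
from h import *
snap("side","s28");snap("top","t28");crop("t28",200,178,260,228,13,"g28");crop("s28",235,180,295,230,13,"e28")
E
```

```text
(no output)
```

View pics/g28.png

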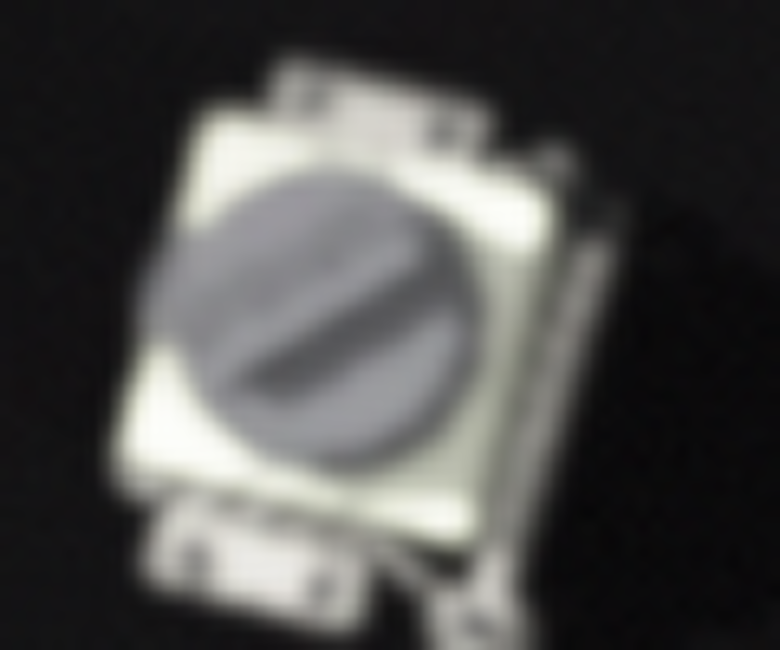

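View pics/e28.png

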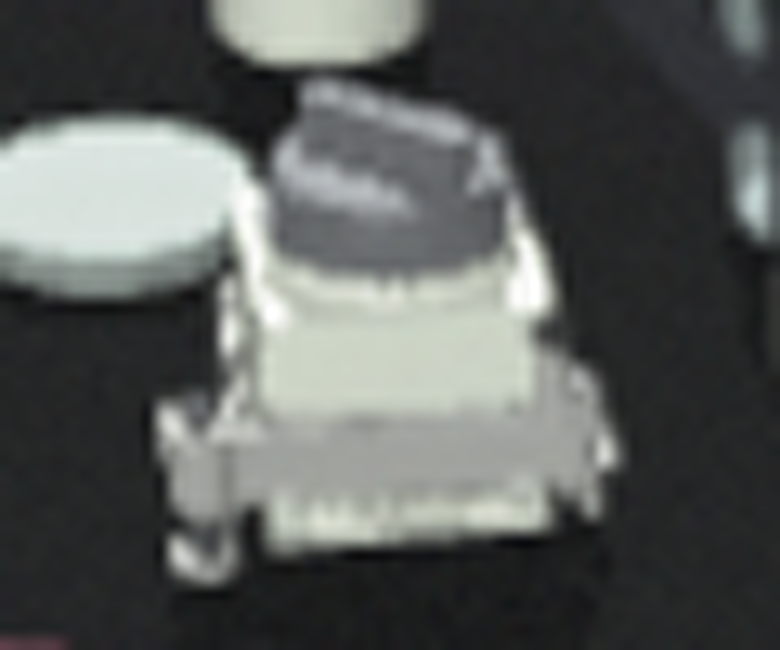

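```bash
python3 - <<'E'
from h import *
for x in(-105,-72,-63): goal(hp(x,-28,31),HY-np.pi/2,HY,.15)
E
```

```text
slide [   8.3  189.  -174.8] turn [ 0.154 -0.022  0.005] | 0.155 q [-0.51  0.48  0.84  1.82 -0.41  1.02  0.3 ]
slide [  14.7  221.4 -174.8] turn [ 0.154 -0.022  0.005] | 0.155 q [-0.51  0.48  0.84  1.82 -0.41  1.02  0.3 ]
slide [  16.4  230.2 -174.8] turn [ 0.154 -0.022  0.005] | 0.155 q [-0.51  0.48  0.84  1.82 -0.41  1.02  0.3 ]
```

>>> drive_tool(
  slide=[
    [1,40,0],
    [3,85,-10],
    [5,125,-35],
    [6,155,-70],
    [7,170,-110],
    [7,180,-150],
    [7,183,-170],
    [8,188,-175],
    [9,195,-175],
    [11,205,-175],
  ],
  turn=[
    [0.02,-0.003,0],
    [0.04,-0.006,0],
    [0.06,-0.009,0],
    [0.09,-0.012,0.002],
    [0.12,-0.016,0.005],
    [0.154,-0.022,0.005],
    [0.154,-0.022,0.005],
    [0.154,-0.022,0.005],
    [0.154,-0.022,0.005],
    [0.154,-0.022,0.005],
  ],
  gripper=[0,0,0,0,0,0,0,0,0,0],
)

```text
t: 37.35
eef_pos: [0.5968, 0.078, 0.0327]
tool_rot: [0.708, 0.122, 0.696, -0.015]
contact_force: [-0.0, 0.2, 0.7]
gripper_width: 0.002
```

>>> drive_tool(
  slide=[
    [1,5,0],
    [2,10,0],
    [3,14,0],
    [4,18,0],
    [4,20,0],
    [4,20,0],
  ],
  turn=[
    [0,0,0],
    [0,0,0],
    [0,0,0],
    [0,0,0],
    [0,0,0],
    [0,0,0],
  ],
  gripper=[0,0,0,0,0,0],
)

```text
t: 37.95
eef_pos: [0.6008, 0.0981, 0.0326]
tool_rot: [0.708, 0.122, 0.696, -0.015]
contact_force: [0.1, -0.1, -0.2]
gripper_width: -0.0
```

```bash
python3 - <<'E'
from h import *
goal(hp(-63,-28,31),HY-np.pi/2,HY,.15)
E
```

```text
slide [ 0.1  4.7 -1.6] turn [-0.001  0.003  0.001] | 0.003 q [-0.6   0.68  0.55  1.93 -0.77  0.72  0.27]
```

>>> drive_tool(
  slide=[
    [0,2,0],
    [1,4,0],
    [1,5,0],
    [1,6,0],
    [1,6,0],
  ],
  turn=[
    [0,0,0],
    [0,0,0],
    [0,0,0],
    [0,0,0],
    [0,0,0],
  ],
  gripper=[0,0,0,0,0],
)

```text
t: 38.45
eef_pos: [0.6015, 0.1019, 0.0325]
tool_rot: [0.708, 0.121, 0.696, -0.017]
contact_force: [-2.0, -5.8, 1.6]
gripper_width: -0.002
```

>>> drive_tool(
  slide=[
    [0,1,0],
    [0,2,0],
    [0,3,0],
  ],
  turn=[
    [0,0,0],
    [0,0,0],
    [0,0,0],
  ],
  gripper=[0,0,0],
)

```text
t: 38.75
eef_pos: [0.6015, 0.1021, 0.0325]
tool_rot: [0.708, 0.121, 0.695, -0.019]
contact_force: [-1.2, -9.2, 1.5]
gripper_width: -0.002
```

>>> drive_tool(
  slide=[
    [-1,-8,0],
    [-3,-20,0],
    [-8,-40,0],
    [-12,-60,5],
    [-16,-80,40],
    [-20,-110,80],
    [-20,-150,120],
    [-20,-190,150],
    [-20,-230,160],
  ],
  turn=[
    [0,0,0],
    [0,0,0],
    [0,0,0],
    [0,0,0],
    [0,0,0],
    [0,0,0],
    [0,0,0],
    [0,0,0],
    [0,0,0],
  ],
  gripper=[0,0,0,0,0,0,0,0,0],
)

```text
t: 39.65
eef_pos: [0.5824, -0.1298, 0.1961]
tool_rot: [0.71, 0.121, 0.694, -0.018]
contact_force: [1.0, 0.4, -0.5]
gripper_width: -0.0
```

```bash
python3 - <<'E'
from h import *
snap("side","s30");snap("top","t30");crop("t30",200,178,260,228,13,"g30");crop("s30",235,180,295,230,13,"e30")
a,b,d=[cv2.resize(load(f)["color"][178:228,200:260,::-1],None,fx=6.6,fy=6.6,interpolation=cv2.INTER_CUBIC) for f in("t9","t28","t30")]
cv2.imwrite("pics/cmp.png",np.hstack([a,d]))
E
```

```text
(no output)
```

View pics/cmp.png

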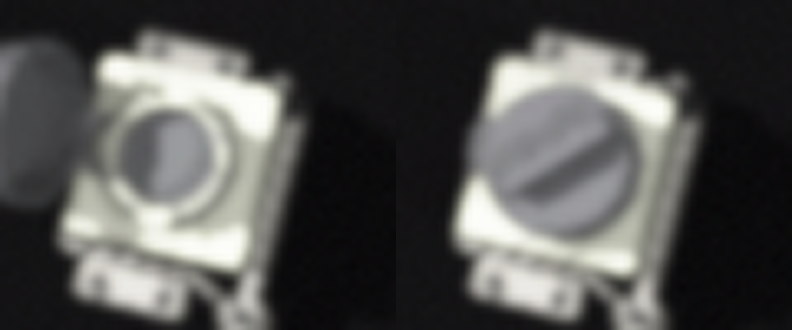

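View pics/g30.png

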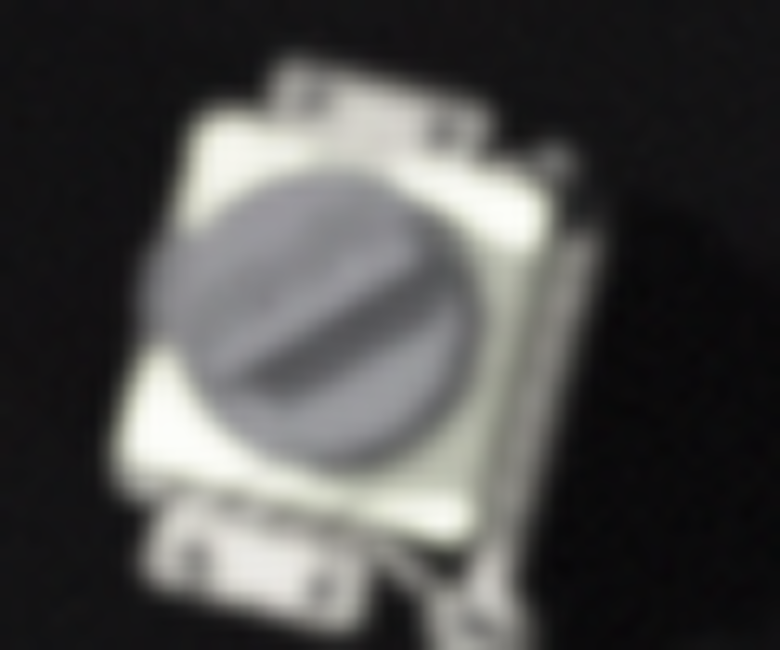

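View pics/e30.png

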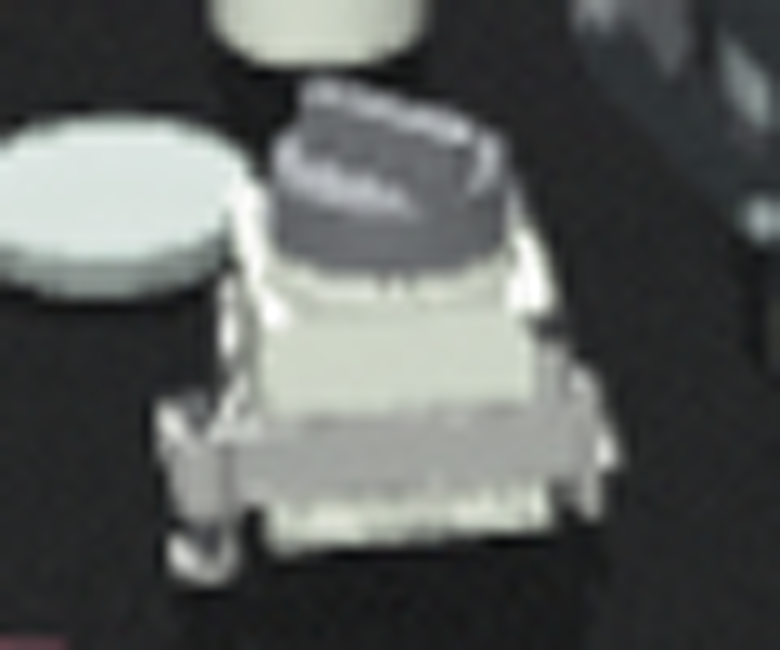

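```bash
python3 - <<'E'
from h import *
for a,b in(("top0","t30"),("top0","t16"),("side0","s30")):
    d=cv2.absdiff(load(a)["color"],load(b)["color"]).max(2)
    cv2.imwrite(f"pics/d_{b}.png",np.where(d>40,255,0).astype(np.uint8))
a=cv2.imread("pics/d_t30.png");b=cv2.imread("pics/d_s30.png");cv2.imwrite("pics/dd.png",cv2.resize(np.hstack([a,b]),(800,300)))
E
```

```text
(no output)
```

View pics/dd.png

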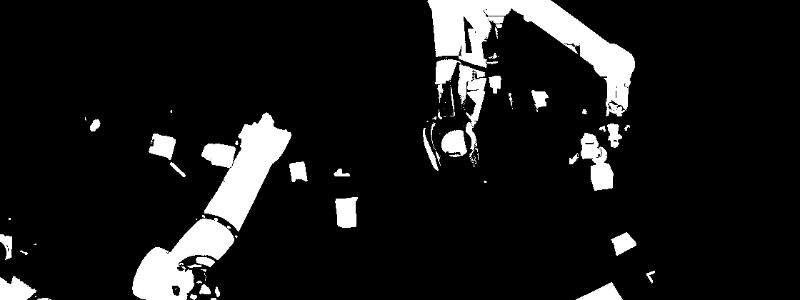

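View pics/s30.png

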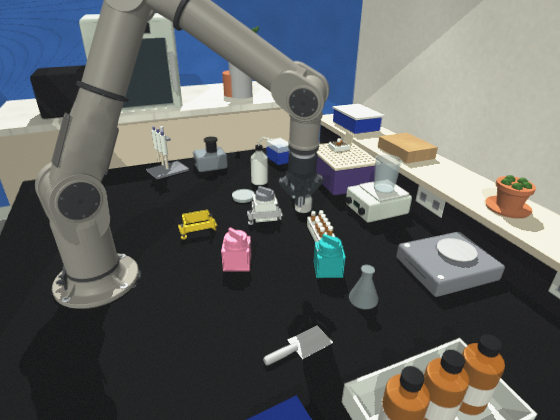

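```bash
python3 -c "
from station import bot
print(bot.get_obs()['t'],bot.get_obs()['contact_force']);print(bot.hand_in())"
```

```text
39.75 [-0.25929993  0.28756311 -1.10195927]
the job is handed in; nothing more can be done
None
```

The job is handed in at 39.8 s: the jar is home, the gate is shut and the cap is on and tight. It needed one correction near the end, which affects the order.

- **Sequence:** I pushed the jar in along the bench until the force rose against the back wall. I then swung the gate shut, folded the cap over, pressed it flat, and turned the cross-bar clockwise. It turned about 1.4 rad before the torque jumped from 0.06 to 0.4, then 0.85 Nm, which I read as the stop.
- **What went wrong:** I twisted past that stop, which turned the jar about 0.08 rad clockwise in the pocket. The gate was forced open by roughly 0.07 rad. Two pushes on the jar and gate did not square it, and while backing off the gripper dragged the gate open to about 0.2 rad.
- **Correction:** I gripped the jar lightly by its side walls, turned it square, pressed it home and pushed the gate shut again. So the gate's final closing came after the cap was tightened.
- **Last checks:**
  - The gate sits where it did after the first closing.
  - The jar looks square and home to within about 2 mm.
  - The cross-bar measures about 45° in the jar's frame, the tight position.
  - Comparing the pictures from before and after, I saw no bystander or look-alike moved; the differences I saw there look like arm shadows.

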